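# Clear the coffee things off the desk shelf and put the coasters away

## Robot

A 6-joint arm with a two-finger parallel gripper is mounted at the origin on the work surface. World frame = base frame: x ahead of the robot, y to its left, z up, the work surface at z = 0. Lengths are in m, angles in rad, forces in N, time in s.
With the tool pointing down it reaches from about 0.375 to 0.9 m from the base axis. Payload 3.1 kg.
Tool frame: the origin (TCP) lies on the centre line of the jaws, within the pads' length; the fingertips stand 17 mm ahead of it and the grasp point (between the pads) lies 2 mm behind it; y points along the fingers, z is the direction in which the jaws open and shut, and the axes are right-handed (so a half turn about y gives the same grasp; the last joint's range is limited). The gripper opens to 85 mm and grips with 20 to 120 N. Pads are 22 mm wide; open, the fingers measure 114 mm over their backs; the gripper's body (76 mm by 85 mm) begins 54 mm behind the grasp point. The pads swing forward as they close: fully open they stand 13 mm farther back than shut.
Start: joints at [-1.45, 0.527, 1.433, -0, 1.181, -0.178], TCP at [0.185, -0.597, 0.248] pointing down, gripper open.
Joint ranges: [-3.08, 3.08], [-0.75, 2.2], [0.22, 2.44], [-1.43, 4.57], [0, 2.65], [-2.85, 2.85]. Speed limits (rad/s): [2.79, 2.79, 3.14, 3.14, 3.14, 3.14].

## Interface

Orientations are given as a unit quaternion [x, y, z, w].
In Python, from station import manip gives the robot as it stands.
- The arm moves only by the shell command python3 -m handwheel 'ROWS' [FORCE]. ROWS is JSON, one flat list of numbers, 7 for each row, row after row: the shift along the tool's x, y, z in cm, then the turn, a rotation vector about the tool's x, y, z in rad, then the finger opening in cm, from 0 to 8.54. A call has 1 to 10 rows; each row is the pose to reach, as a shift and turn from the pose commanded when the call began, along the tool's axes at that moment; what a row does not reach only later rows make up. A row lasts 1/12 s, in which the tool goes at most 41.7 mm and 7.16 degrees, less where a joint would pass 70% of its speed; a pose out of reach is approached as far as the arm can. A call with a gripper value outside its range is refused whole. The fingers move at their own pace and stop on an object; FORCE is the grip in N (left out, the last holds). Time passes only in rows, so rows that repeat a pose let the fingers close. It gives the time, the measured TCP pose, the force and the opening at its end, in the units of the state.
- manip.sense(): the state, without advancing time (a new reading comes with each control period).
- manip.snapshot(name): name is "side" or "top"; returns a dict with "frame" (420x560x3 uint8, red, green, blue), "depth" (420x560 float32, m along the optical axis (not along the pixel's ray), 0 where there is no reading), "camera_matrix" (3x3 intrinsics, pixels), "rvec" (rotation vector, rad) and "tvec" (3), from world to camera coordinates, as OpenCV has them. Camera axes: x right, y down, z forward; pixel columns grow to the right and rows downward; lengths in m; the calibration is good to about 2 mm. A picture is of the moment at which its call begins.
- manip.sign_off(): hands the job in, once; it reports no verdict.
The state is a dict: "t": time; "q": joint angles; "qd": joint speeds; "tau": joint torques, N m; "tcp_pos": TCP position; "tool_rot": TCP orientation; "force": force on the tool from outside, world axes, zero at the start; "ft_torque": the same for the moment, N m; "finger_gap": opening from 0.0 (shut) to 1.0 (fully open).
Only numpy, scipy, OpenCV 4.12 (cv2) and the standard library are available. Lean on these libraries where they do the work, as an engineer would, in place of code of your own. Each camera call takes 0.05 s, during which the arm holds its last target.

## Task

Clear away after the coffee break: first stand all the espresso cups upright on the black tray. Then put the coasters away one at a time, blue first, then green, then yellow, passing over any that is missing: slide the coaster along the desk shelf until its end sticks out well over the far edge (the one away from you), take it by the part that sticks out, and lay it flat on the stand, centred and lengthwise, each on top of the last. Leave the mini computer, the mouse and the jar where they are.

Things in the scene. Friction and masses are not known exactly. Their poses are not given: they have to be found in the camera images.
- riser_edge (a point): Middle of the far edge (long edge away from the robot) of the fixed plywood desk shelf, on its upper surface. Board 240 deep x 430 wide x 18 mm, top 60 mm above the desk, on two end panels. x points level outward over the far edge, y along it, z up: the board spans x -240 to 0, y -215 to 215 mm. The desk is clear for 20 mm beyond the edge; then come low things (to 40 mm) and, past one end, the jar.
- tray_in (a point): Centre of the inner floor of the fixed black plastic tray, beside the desk shelf on one side or the other. Floor 5 mm above the desk; outside 280 (x) x 120 (y) mm, walls 5 mm thick, rim 14 mm above the desk. x along its long side, z up.
- stand_top (a point): Centre of the top face of the fixed coaster stand, on the other side of the desk shelf from the tray: a dark wooden block 90 (x) x 44 (y) mm, top 30 mm above the desk, on a steel foot 120 x 75 x 6 mm. x along its long side, z up.
- blue_center (a point): Centre of the blue coaster (half-way up), a rigid plate 100 (its x) x 64 (its y) x 4 (z) mm, about 60 g, lying on the desk shelf with its long side roughly square to the far edge, about 30 to 70 mm short of it; z up. May be absent.
- green_center (a point): Centre of the green coaster (half-way up), a rigid plate 100 (its x) x 64 (its y) x 4 (z) mm, about 60 g, lying on the desk shelf with its long side roughly square to the far edge, about 30 to 70 mm short of it; z up. May be absent.
- yellow_center (a point): Centre of the yellow coaster (half-way up), a rigid plate 100 (its x) x 64 (its y) x 4 (z) mm, about 60 g, lying on the desk shelf with its long side roughly square to the far edge, about 30 to 70 mm short of it; z up. May be absent.
- cup_a_center (a point): Centre (on the axis, 31 mm above the foot) of a white handleless espresso cup, 52 mm across at the rim and a little narrower at the foot, 62 mm tall, about 130 g, wall 4 mm, standing upright on a coaster or straight on the desk shelf; z up. The cups are alike. May be absent.
- cup_b_center (a point): Centre (on the axis, 31 mm above the foot) of a white handleless espresso cup, 52 mm across at the rim and a little narrower at the foot, 62 mm tall, about 130 g, wall 4 mm, standing upright on a coaster or straight on the desk shelf; z up. The cups are alike. May be absent.
- cup_c_center (a point): Centre (on the axis, 31 mm above the foot) of a white handleless espresso cup, 52 mm across at the rim and a little narrower at the foot, 62 mm tall, about 130 g, wall 4 mm, standing upright on a coaster or straight on the desk shelf; z up. The cups are alike. May be absent.
- mini_pc: Small silver desktop computer 130 x 130 x 40 mm beyond the desk shelf; origin under its centre. Bystander.
- mouse: White computer mouse 105 x 62 x 30 mm on a grey mat 140 x 190 x 3 mm beyond the desk shelf; origin under its centre. Bystander.
- jar: Amber glass jar with cork lid, 60 mm across, 85 mm tall, on the desk beyond the desk shelf; origin under its centre. Bystander.

How it is judged:
By the outcome, as a careful person would: the job done as asked, in the order asked, and still so for the second after the job is handed in, with the robot touching nothing.
Of blue_coaster, green_coaster, yellow_coaster only 2 to 3 are there at a start; the rules pass over those that are not, and their reading is None.
Of cup_a, cup_b, cup_c only 2 to 3 are there at a start; the rules pass over those that are not, and their reading is None.
At some moment in a run one of cup_a, cup_b, cup_c may be knocked a few centimetres aside while the robot is not near it.
It also fails if it takes over 210 s, if anything falls off the work surface, if the arm or the gripper's body presses on something with over 40 N, if the wrist force passes 120 N, or if a joint passes its speed limit or range.

## Working session

There is one attempt and no reset: what is moved stays moved. The work goes in short steps, Python scripts to look and compute and a shell command to move; the robot and the scene stay as the last step left them, time stands still between calls to the robot, and variables do not carry over. Pictures are saved under pics/ and viewed, and the job is handed in when it is done.

```bash
ls -la; mkdir -p pics
python3 - <<'E'
from station import manip
import cv2,numpy as np
print(manip.sense())
for n in("side","top"):
    s=manip.snapshot(n); cv2.imwrite(f"pics/{n}0.png",s["frame"][:,:,::-1]); np.savez(f"pics/{n}0.npz",**s)
    R=cv2.Rodrigues(np.array(s["rvec"]))[0]; print(n,s["camera_matrix"],-R.T@np.array(s["tvec"]).ravel(),R)
E
```

```text
total 12
drwxr-xr-x  3 agent agent 4096 Dec  7 14:23 .
drwxr-xr-x 23 root  root  4096 Dec  7 14:23 ..
drwxr-xr-x  2 agent agent 4096 Dec  7 14:23 pics
{'t': 0.0, 'q': array([-1.44950453e+00,  5.28443917e-01,  1.43392935e+00, -1.09794872e-05,
        1.18139696e+00, -1.78471668e-01]), 'qd': array([ 0.00181095,  0.0002957 ,  0.00277364,  0.00106984, -0.00155664,
        0.00163175]), 'tau': array([ 1.09146928e-03, -4.42348945e+01, -1.78026670e+01, -2.59240069e-04,
        8.40981666e-03, -7.16241914e-06]), 'tcp_pos': array([ 0.18451598, -0.5964168 ,  0.24733865]), 'tool_rot': array([-0.105569  ,  0.69994827, -0.69840892,  0.10560584]), 'force': array([-0.42875659,  0.66742327, -0.29729231]), 'ft_torque': array([-0.03096762, -0.04785025, -0.01373077]), 'finger_gap': 0.9963290185950183}
side [[495.6961361    0.         292.51708568]
 [  0.         495.6961361  211.77031476]
 [  0.           0.           1.        ]] [0.46354808 0.83203698 1.0648048 ] [[-0.98474042 -0.17303746 -0.01855651]
 [-0.12082724  0.75653876 -0.64268957]
 [ 0.12524809 -0.63064026 -0.76590193]]
top [[470.41852499   0.         279.2021363 ]
 [  0.         470.41852499 208.65413795]
 [  0.           0.           1.        ]] [ 0.5118081  -0.00840067  1.13125495] [[-0.00158911 -0.99994438 -0.01042644]
 [-0.99263819  0.00284004 -0.12108405]
 [ 0.12110693  0.01015727 -0.9925875 ]]
```

View pics/top0.png

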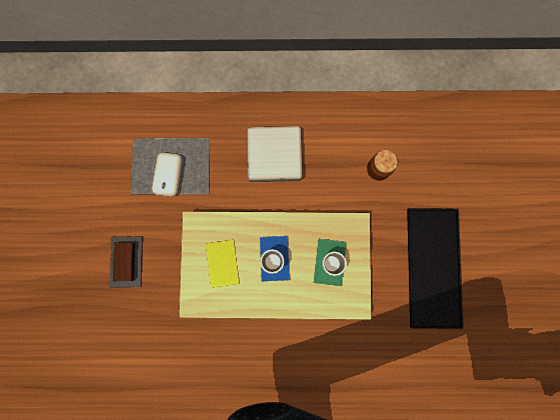

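View pics/side0.png

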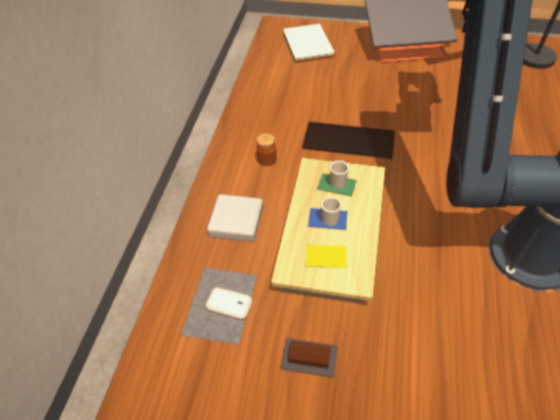

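Top view: yellow (222,263), blue (274,258) with a cup, green (330,262) with a cup; tray at right (435,268), stand at left (126,261), jar (383,163). Two cups, three coasters. Now the measurements.

```bash
cat > h.py <<'E'
import numpy as np,cv2
from scipy.spatial.transform import Rotation as Rot
def load(n,live=True,tag=None):
    from station import manip
    s=manip.snapshot(n)
    if tag: cv2.imwrite(f"pics/{tag}_{n}.png",s["frame"][:,:,::-1])
    return s
def cam(s):
    R=cv2.Rodrigues(np.array(s["rvec"]))[0]; t=np.array(s["tvec"]).ravel()
    return np.array(s["camera_matrix"]),R,t
def cast(s,uv,z):
    K,R,t=cam(s); uv=np.atleast_2d(np.asarray(uv,float))
    d=np.c_[uv,np.ones(len(uv))]@np.linalg.inv(K).T@R; c=-R.T@t
    return c+d*((z-c[2])/d[:,2])[:,None]
def tri(s1,uv1,s2,uv2):
    P=[]
    for s in(s1,s2):
        K,R,t=cam(s); P.append(K@np.c_[R,t])
    X=cv2.triangulatePoints(P[0],P[1],np.array(uv1,float).reshape(2,1),np.array(uv2,float).reshape(2,1))
    return (X[:3]/X[3]).ravel()
def cloud(s):
    K,R,t=cam(s); d=s["depth"]; v,u=np.indices(d.shape)
    p=np.stack([(u-K[0,2])/K[0,0]*d,(v-K[1,2])/K[1,1]*d,d],-1)
    w=(p-t)@R; w[d<=0]=np.nan
    return w
def hsv(s): return cv2.cvtColor(s["frame"],cv2.COLOR_RGB2HSV)
def blobs(m,amin=60):
    m=m.astype(np.uint8); n,l,st,c=cv2.connectedComponentsWithStats(m)
    return sorted([(st[i,4],c[i],l==i) for i in range(1,n) if st[i,4]>=amin],key=lambda a:-a[0])
def rect(w2):  # world xy points -> center, long axis angle, sizes
    (c,sz,a)=cv2.minAreaRect((w2*1000).astype(np.float32)); a=np.radians(a)
    if sz[0]<sz[1]: a+=np.pi/2; sz=sz[::-1]
    a=(a+np.pi/2)%np.pi-np.pi/2
    return np.round(c,1),np.round(np.degrees(a),1),np.round(sz,1)
RNG={"blue":((100,130),120,60),"green":((60,90),80,40),"yellow":((26,33),200,150)}
def cmask(s,c):
    h=hsv(s);r=RNG[c]
    return (h[...,0]>=r[0][0])&(h[...,0]<=r[0][1])&(h[...,1]>=r[1])&(h[...,2]>=r[2])
E
python3 - <<'E'
from h import *
S={n:dict(np.load(f"pics/{n}0.npz")) for n in("side","top")}
for n,s in S.items():
    h=hsv(s)
    pts={"top":dict(y=(222,263),b=(265,245),g=(325,245),board=(200,230),tray=(435,240),stand=(122,260),cup=(263,262),cupin=(273,261)),"side":dict(y=(327,257),b=(315,222),g=(325,185),board=(360,200),tray=(350,140),stand=(310,353),cup=(331,218))}[n]
    W=cloud(s)
    for k,(u,v) in pts.items(): print(n,k,h[v,u],np.round(W[v,u]*1000,1))
    for c in RNG:
        for a,ce,m in blobs(cmask(s,c))[:2]:
            v,u=np.nonzero(m); w=cast(s,np.c_[u,v],.064)
            z=W[...,2][m]; print(n,c,a,ce.round(1),rect(w[:,:2]),"depth z",np.nanmedian(z).round(4))
E
```

```text
side y [ 27 209 246] [nan nan nan]
side b [109 125 177] [563.7  33.5  64.8]
side g [ 61  88 150] [ 555.5 -101.5   63.5]
side board [ 27  95 245] [455.6 -63.7  61.1]
side tray [ 11 104  54] [ 508.3 -360.1    6.3]
side stand [ 10 190 113] [524.8 372.5  28.6]
side cup [ 16  80 170] [522.5  41.   98.1]
side blue 115 [314.6 219.2] (array([562.5,  17.1]), np.float64(-80.9), array([50.6, 33.4])) depth z 0.0638
side blue 71 [341.8 220.7] (array([494. ,  15.1]), np.float64(81.0), array([50., 17.])) depth z 0.0641
side green 77 [348.1 186.8] (array([ 494.8, -106.2]), np.float64(82.1), array([45.6, 25.2])) depth z 0.0637
side yellow 726 [325.6 256.1] (array([522.4, 132.7]), np.float64(8.9), array([92.2, 56.7])) depth z 0.0637
top y [ 31 190 209] [518.8 131.6  65.3]
top b [107 191 148] [559.2  34.8  63.4]
top g [ 69 123 122] [ 558.9 -100.9   64.2]
top board [ 22 118 203] [594.  184.   57.9]
top tray [90 38 20] [ 573.  -368.9    3. ]
top stand [  9 191  80] [526.4 370.3  29.9]
top cup [16 80 67] [520.6  37.5 103.7]
top cupin [ 75   9 218] [523.1  16.6  70.2]
top blue 729 [275.7 256.2] (array([529.8,  13.8]), np.float64(2.7), array([98.6, 62.1])) depth z 0.0629
top green 763 [327.3 261.6] (array([ 520.7, -110.7]), np.float64(-7.0), array([98.4, 62.1])) depth z 0.0627
```

```bash
cat >> h.py <<'E'
def cups(s,zmin=.085,region=None):
    W=cloud(s); m=(W[...,2]>zmin)&(W[...,2]<.14)&(abs(W[...,0]-.5)<.2)&(abs(W[...,1])<.5)
    out=[]
    for a,c,b in blobs(m,40):
        p=W[b]; top=p[p[:,2]>np.percentile(p[:,2],95)-.012]
        (cx,cy),r=cv2.minEnclosingCircle((top[:,:2]*1000).astype(np.float32))
        out.append((a,c.round(1),round(cx,1),round(cy,1),round(r,1),round(np.percentile(p[:,2],95)*1000,1)))
    return out
E
python3 - <<'E'
from h import *
S={n:dict(np.load(f"pics/{n}0.npz")) for n in("side","top")}
for n,s in S.items():
    h=hsv(s); W=cloud(s)
    print(n,"cups"); [print("  ",c) for c in cups(s)]
    inr=(W[...,0]>.3)&(W[...,0]<.7)
    board=(abs(W[...,2]-.062)<.008)&(W[...,0]>.3)&(W[...,0]<.72)&(abs(W[...,1])<.3)
    for a,c,m in blobs(board)[:1]:
        v,u=np.nonzero(m); print("board",a,rect(cast(s,np.c_[u,v],.06)[:,:2]),np.nanmedian(W[...,2][m]))
    st=(abs(W[...,2]-.03)<.006)&inr&(W[...,1]>.28)
    for a,c,m in blobs(st)[:2]:
        v,u=np.nonzero(m); print("stand",a,c,rect(cast(s,np.c_[u,v],.03)[:,:2]),np.nanmedian(W[...,2][m]))
    ft=(h[...,1]<110)&inr&(W[...,1]>.28)&(W[...,2]<.02)
    for a,c,m in blobs(ft)[:2]:
        v,u=np.nonzero(m); print("foot",a,c,rect(cast(s,np.c_[u,v],.006)[:,:2]))
    tr=(h[...,2]<60)&(W[...,2]<.03)&(W[...,1]<-.25)&(W[...,1]>-.5)&inr
    for a,c,m in blobs(tr)[:2]:
        v,u=np.nonzero(m); print("tray",a,c,rect(cast(s,np.c_[u,v],.014)[:,:2]),np.nanmedian(W[...,2][m]))
# stand & jar tri
E
```

```text
side cups
   (np.int32(397), array([330.7, 208. ]), 526.3, 17.5, 28.1, np.float64(126.3))
   (np.int32(361), array([338.6, 171.5]), 520.4, -114.8, 27.5, np.float64(126.8))
board 11151 (array([520.,  15.]), np.float64(89.4), array([434.5, 239.4])) 0.06001134653413294
stand 793 [309.07566204 352.32030265] (array([527.2, 372. ]), np.float64(0.3), array([89.7, 46.4])) 0.02958643163197576
foot 647 [309.72333849 362.97372488] (array([526.9, 371.4]), np.float64(0.2), array([116.8,  72.6]))
foot 103 [240.26213592 329.78640777] (array([695.4, 330.5]), np.float64(-89.4), array([72.7,  9.4]))
tray 1850 [356.20648649 139.87405405] (array([ 510.5, -355.3]), np.float64(-0.4), array([268.9, 124.5])) 0.004957633754556822
top cups
   (np.int32(240), array([336.2, 263. ]), 517.9, -115.5, 25.6, np.float64(126.6))
   (np.int32(227), array([271.5, 260.6]), 522.8, 17.5, 25.5, np.float64(127.2))
board 19064 (array([516.2,  11.5]), np.float64(89.4), array([428.7, 239.3])) 0.05922515623340191
stand 737 [122.59837178 261.04613297] (array([524.3, 368.1]), np.float64(-0.4), array([88.4, 45.6])) 0.02885888985185991
stand 66 [157.5        189.78787879] (array([691.7, 293.2]), np.float64(89.8), array([24.2, 14.4])) 0.030000189841161
foot 746 [128.19436997 261.94504021] (array([523.5, 369.5]), np.float64(0.1), array([116.5,  74.6]))
foot 111 [141.62162162 191.05405405] (array([693.2, 335.1]), np.float64(89.8), array([56.4,  9.8]))
tray 6269 [434.24469612 268.7332908 ] (array([ 508.7, -360.7]), np.float64(-0.2), array([279.8, 124.2])) 0.004061247956160802
```

```bash
cat >> h.py <<'E'
# desired tool: y=(0,0,-1) down; z (jaw dir) = rotz(yaw) @ z0, nominal z0 chosen = +-world y
def Rdes(yaw_deg,sgn):
    z=np.array([0,sgn,0.]); y=np.array([0,0,-1.]); x=np.cross(y,z)
    return Rot.from_euler('z',yaw_deg,degrees=True)*Rot.from_matrix(np.c_[x,y,z])
def go(x,y,z,yaw=0,ref=None):
    """print shift(cm) in tool axes and rotvec from measured pose; jaws along world y + yaw"""
    from station import manip
    s=manip.sense(); R=Rot.from_quat(s["tool_rot"]); sgn=np.sign(R.as_matrix()[1,2])
    d=R.inv().apply(np.array([x,y,z])-s["tcp_pos"])*100
    r=(R.inv()*Rdes(yaw,sgn)).as_rotvec()
    print("shift cm",d.round(2),"rot",r.round(3),"| t",round(s["t"],2),"tcp",(s["tcp_pos"]*1000).round(1),"gap",round(s["finger_gap"],3),"F",s["force"].round(1))
E
python3 - <<'E'
from h import *
from station import manip
s=manip.sense(); print(Rot.from_quat(s["tool_rot"]).as_matrix().round(3))
go(.52,-.116,.23)
E
```

```text
[[-0.955 -0.     0.295]
 [-0.295  0.002 -0.955]
 [-0.    -1.    -0.002]]
shift cm [-46.24   1.83 -36.  ] rot [ 0.002  0.3   -0.   ] | t 0.1 tcp [ 184.5 -596.5  247.4] gap 0.999 F [-0.5  0.1  0.1]
```

```bash
python3 -m handwheel '[-3,0.1,-2.4,0,0.03,0,8.5, -6.5,0.3,-5,0,0.07,0,8.5, -10,0.5,-7.7,0,0.11,0,8.5, -13.3,0.7,-10.3,0,0.15,0,8.5, -16.5,0.9,-13,0,0.18,0,8.5, -20,1.1,-15.6,0,0.22,0,8.5, -23,1.3,-18,0,0.26,0,8.5, -26,1.5,-20.3,0,0.3,0,8.5, -29,1.6,-22.6,0,0.3,0,8.5, -32,1.7,-25,0,0.3,0,8.5]'; python3 -c "
from h import *
go(.52,-.116,.20)"
```

```text
t: 0.93
tcp_pos: [0.4172, -0.2618, 0.231]
tool_rot: [-0.0, 0.707, -0.707, -0.0]
force: [1.0, -0.8, 0.2]
finger_gap: 0.997
shift cm [-10.28   3.11 -14.58] rot [ 0. -0.  0.] | t 0.93 tcp [ 417.2 -261.8  231. ] gap 0.997 F [ 1.  -0.8  0.2]
```

```bash
python3 -m handwheel '[-2.5,0.8,-3,0,0,0,8.5, -5,1.5,-6.5,0,0,0,8.5, -7.5,2.2,-10,0,0,0,8.5, -9.3,2.8,-13,0,0,0,8.5, -10.1,3.1,-14.3,0,0,0,8.5, -10.1,3.1,-14.3,0,0,0,8.5, -10.1,3.1,-14.3,0,0,0,8.5]'; python3 -c "
from h import *
for n in('side','top'):
    s=load(n,tag='a'); print(n,cups(s))
go(.5195,-.115,.105)"
```

```text
t: 1.52
tcp_pos: [0.5174, -0.1199, 0.1998]
tool_rot: [-0.001, 0.707, -0.707, 0.0]
force: [-0.2, 0.1, 0.5]
finger_gap: 0.996
side [(np.int32(399), array([330.7, 208. ]), 525.7, 18.0, 27.3, np.float64(126.9)), (np.int32(361), array([338.6, 171.4]), 520.8, -114.3, 27.9, np.float64(126.3))]
top [(np.int32(227), array([271.5, 260.6]), 522.7, 17.6, 25.5, np.float64(127.3))]
shift cm [-0.24  9.53 -0.65] rot [-0.    -0.001  0.   ] | t 1.62 tcp [ 517.1 -121.5  200.3] gap 0.993 F [-0.1  0.2  0.6]
```

View pics/a_side.png

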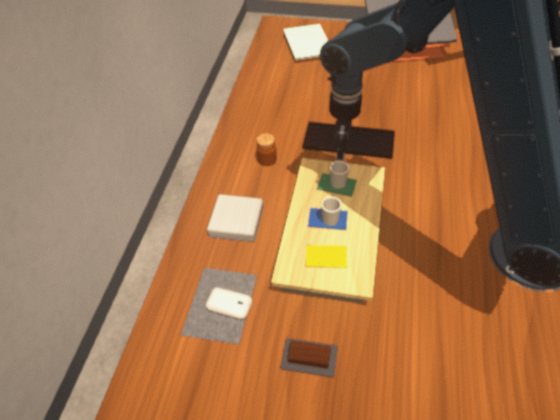

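View pics/a_top.png

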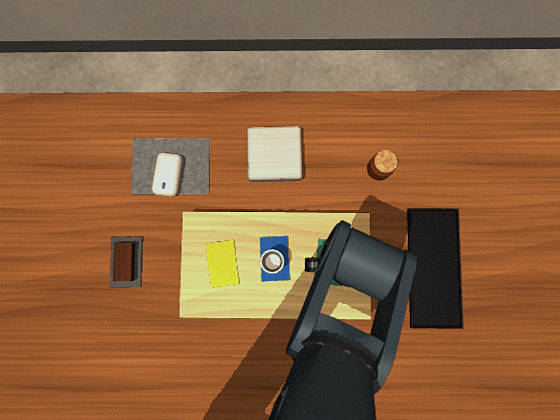

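The side view shows the open jaws over the green-coaster cup (339,171), still where it was. Aligning and descending.

```bash
python3 -m handwheel '[-0.2,1,-0.6,0,0,0,8.5, -0.2,3,-0.6,0,0,0,8.5, -0.2,5,-0.6,0,0,0,8.5, -0.2,7,-0.6,0,0,0,8.5, -0.2,8.5,-0.6,0,0,0,8.5, -0.2,9.5,-0.6,0,0,0,8.5, -0.2,9.5,-0.6,0,0,0,8.5, -0.2,9.5,-0.6,0,0,0,8.5]' && python3 -m handwheel '[0,0,0,0,0,0,4, 0,0,0,0,0,0,4, 0,0,0,0,0,0,4, 0,0,0,0,0,0,4, 0,0,0,0,0,0,4, 0,0,0,0,0,0,4]' 40; python3 -c "
from h import *
go(.5195,-.115,.105)"
```

```text
t: 2.28
tcp_pos: [0.5192, -0.1153, 0.1049]
tool_rot: [0.0, 0.707, -0.707, -0.001]
force: [-0.6, -1.3, 0.4]
finger_gap: 0.995
t: 2.78
tcp_pos: [0.5203, -0.1151, 0.1065]
tool_rot: [-0.001, -0.707, 0.707, -0.001]
force: [0.0, -0.3, 6.4]
finger_gap: 0.581
shift cm [ 0.08  0.15 -0.01] rot [-0.001  0.    -0.002] | t 2.78 tcp [ 520.3 -115.1  106.5] gap 0.581 F [ 0.  -0.3  6.4]
```

```bash
python3 -m handwheel '[0,-1,0,0,0,0,4, 0,-3,0,0,0,0,4, 0,-5.5,0,0,0,0,4, 0,-7.5,0,0,0,0,4, 0,-8.5,1,0,0,0,4, 0.5,-8.5,3.5,0,0,0,4, 1.5,-8.5,6.5,0,0,0,4, 2.5,-8.5,9.5,0,0,0,4, 3.5,-8.5,12.5,0,0,0,4, 4.5,-8.5,15.5,0,0,0,4]' && python3 -m handwheel '[1,0,3,0,0,0,4, 1.3,0,5.5,0,0,0,4, 1.4,0,7.5,0,0,0,4, 1.4,0,8.5,0,0,0,4, 1.4,0,8.7,0,0,0,4, 1.4,0,8.7,0,0,0,4, 1.4,0,8.7,0,0,0,4]'; python3 -c "
from h import *
go(.46,-.36,.05)"
```

```text
t: 3.62
tcp_pos: [0.4737, -0.2706, 0.1908]
tool_rot: [-0.0, 0.707, -0.707, 0.0]
force: [-0.5, -0.5, -1.5]
finger_gap: 0.578
t: 4.2
tcp_pos: [0.4603, -0.3551, 0.1901]
tool_rot: [-0.001, 0.708, -0.706, -0.0]
force: [0.7, 0.0, -2.7]
finger_gap: 0.578
shift cm [ 0.02 14.01  0.52] rot [0.002 0.001 0.001] | t 4.2 tcp [ 460.3 -355.1  190.1] gap 0.578 F [ 0.7  0.  -2.7]
```

```bash
python3 -m handwheel '[0,2,0.5,0,0,0,4, 0,5,0.5,0,0,0,4, 0,8,0.5,0,0,0,4, 0,10.5,0.5,0,0,0,4, 0,12.5,0.5,0,0,0,4, 0,13.4,0.5,0,0,0,4, 0,13.7,0.5,0,0,0,4, 0,13.7,0.5,0,0,0,4, 0,13.7,0.5,0,0,0,4]' ; python3 -c "
from h import *
s=load('side',tag='b');go(.46,-.36,.05)
s=load('top',tag='b')"
```

```text
t: 4.95
tcp_pos: [0.4613, -0.3618, 0.0544]
tool_rot: [-0.0, -0.707, 0.708, -0.001]
force: [-0.4, 0.8, -0.4]
finger_gap: 0.581
shift cm [ 0.14  0.47 -0.22] rot [-0.002  0.    -0.002] | t 5.0 tcp [ 461.4 -362.2   54.7] gap 0.583 F [-0.1 -0.2 -1.7]
```

View pics/b_side.png

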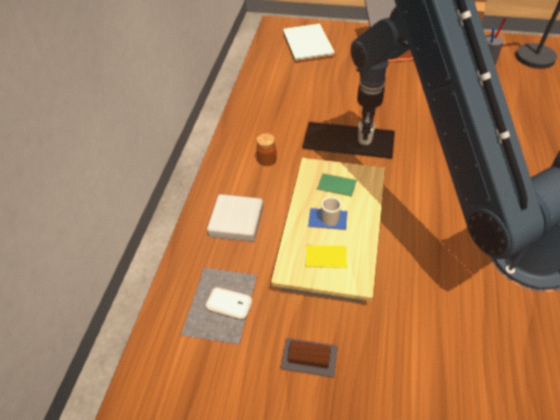

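The cup is held over the tray (366,133); lowering gently till contact.

```bash
python3 -m handwheel '[0,0.2,0,0,0,0,4, 0,0.4,0,0,0,0,4, 0,0.4,0,0,0,0,4]';python3 -m handwheel '[0,0.1,0,0,0,0,4, 0,0.2,0,0,0,0,4, 0,0.2,0,0,0,0,4]'
```

```text
t: 5.3
tcp_pos: [0.4604, -0.3618, 0.0495]
tool_rot: [-0.0, -0.707, 0.707, 0.0]
force: [-0.1, 0.7, -1.2]
finger_gap: 0.573
t: 5.55
tcp_pos: [0.4606, -0.3619, 0.0476]
tool_rot: [-0.0, -0.707, 0.707, 0.0]
force: [-0.6, -1.0, 1.5]
finger_gap: 0.58
```

Contact begins; release (opening, then up).

```bash
python3 -m handwheel '[0,0,0,0,0,0,5.5, 0,0,0,0,0,0,7, 0,0,0,0,0,0,8, 0,0,0,0,0,0,8.5, 0,0,0,0,0,0,8.5]'; python3 -m handwheel '[0,-1,0,0,0,0,8.5, 0,-3,0,0,0,0,8.5, 0,-6,0,0,0,0,8.5, 0,-9,0,0,0,0,8.5, 0,-12.5,-1,0,0,0,8.5, 0,-14,-4,0,0,0,8.5, 0,-15,-7.5,0,0,0,8.5, 0,-15,-11,0,0,0,8.5, 0,-15,-15,0,0,0,8.5, 0,-15,-19,0,0,0,8.5]' ; python3 -c "
from h import *
for n in('side','top'):
    s=load(n,tag='c'); print(n,cups(s,.055))
go(.5245,.0175,.105)"
```

```text
t: 5.97
tcp_pos: [0.4605, -0.3617, 0.0473]
tool_rot: [0.0, 0.707, -0.707, -0.0]
force: [0.0, -0.3, -0.7]
finger_gap: 0.993
t: 6.8
tcp_pos: [0.4604, -0.1705, 0.1985]
tool_rot: [-0.001, -0.707, 0.707, -0.0]
force: [0.1, -0.5, -1.0]
finger_gap: 0.994
side [(np.int32(11936), array([331.8, 228.4]), 521.1, 11.2, 245.0, np.float64(66.8))]
top [(np.int32(18350), array([270.1, 262.9]), 516.6, 12.2, 244.4, np.float64(65.0)), (np.int32(162), array([443.9, 289.2]), 458.7, -362.0, 26.2, np.float64(68.8))]
shift cm [ -6.76   9.33 -18.24] rot [0.004 0.005 0.003] | t 6.9 tcp [ 458.2 -165.6  197.8] gap 0.993 F [-0.7  0.3  0.2]
```

View pics/c_side.png

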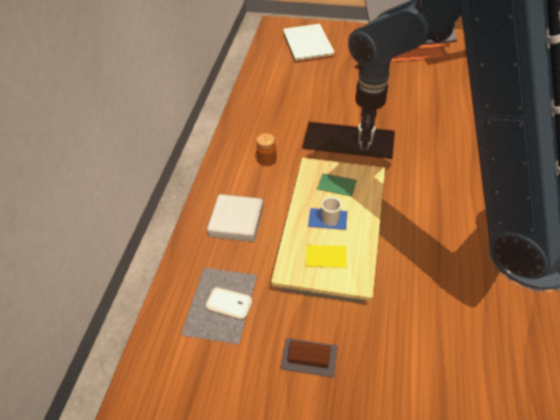

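View pics/c_top.png

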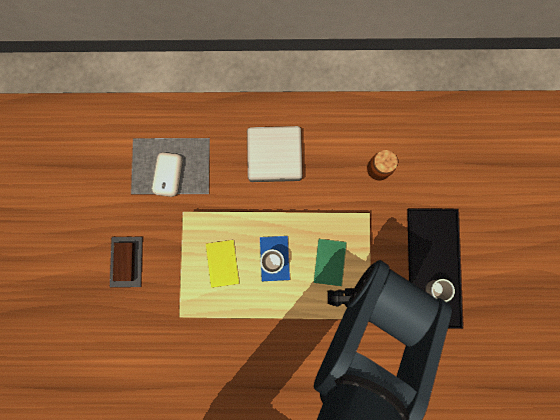

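Cup 1 stands in the tray at (442,289 in top), rim at ~67 mm as it should. Second cup unmoved at (271,261). Fetch it.

```bash
python3 -m handwheel '[-1.5,0,-3,0,0,0,8.5, -3,0,-6,0,0,0,8.5, -4.5,0,-9.5,0,0,0,8.5, -5.5,0,-13,0,0,0,8.5, -6.3,0.3,-16,0,0,0,8.5, -6.7,0.6,-18,0,0,0,8.5, -6.7,0.8,-18.3,0,0,0,8.5, -6.7,0.8,-18.3,0,0,0,8.5]'; python3 -c "
from h import *
s=load('side'); print(cups(s,.085))
go(.5245,.0175,.105)"
```

```text
t: 7.57
tcp_pos: [0.5276, 0.0119, 0.1893]
tool_rot: [0.001, -0.707, 0.707, -0.001]
force: [0.0, -0.1, 0.7]
finger_gap: 0.996
[(np.int32(359), array([330.8, 209. ]), 528.0, 18.8, 27.1, np.float64(126.8))]
shift cm [ 0.31  8.44 -0.66] rot [-0.001  0.001  0.   ] | t 7.62 tcp [527.6  10.9 189.5] gap 0.991 F [-0.1  0.3  0.2]
```

```bash
python3 -m handwheel '[0.3,0.5,-0.6,0,0,0,8.5, 0.3,2,-0.6,0,0,0,8.5, 0.3,4,-0.6,0,0,0,8.5, 0.3,6,-0.6,0,0,0,8.5, 0.3,7.5,-0.6,0,0,0,8.5, 0.3,8.4,-0.6,0,0,0,8.5, 0.3,8.4,-0.6,0,0,0,8.5, 0.3,8.4,-0.6,0,0,0,8.5]' && python3 -m handwheel '[0,0,0,0,0,0,4, 0,0,0,0,0,0,4, 0,0,0,0,0,0,4, 0,0,0,0,0,0,4, 0,0,0,0,0,0,4, 0,0,0,0,0,0,4]' 40
```

```text
t: 8.28
tcp_pos: [0.5244, 0.0165, 0.1052]
tool_rot: [0.0, 0.707, -0.707, -0.001]
force: [-0.4, 0.1, -0.0]
finger_gap: 0.998
t: 8.78
tcp_pos: [0.5252, 0.0172, 0.1066]
tool_rot: [-0.001, -0.707, 0.707, -0.001]
force: [-0.2, -1.0, 5.6]
finger_gap: 0.576
```

```bash
python3 -m handwheel '[0,-1,0,0,0,0,4, 0,-3,0,0,0,0,4, 0,-5.5,0,0,0,0,4, 0,-7.5,0,0,0,0,4, 0,-8.5,1,0,0,0,4, -0.5,-8.5,3.5,0,0,0,4, -1,-8.5,7,0,0,0,4, -1.5,-8.5,10.8,0,0,0,4, -2,-8.5,14.6,0,0,0,4, -2.5,-8.5,18.4,0,0,0,4]' && python3 -m handwheel '[-0.3,0,3.5,0,0,0,4, -0.6,0,7,0,0,0,4, -0.9,0,10.5,0,0,0,4, -1,0,14,0,0,0,4, -1,0,16.5,0,0,0,4, -1,0,18.5,0,0,0,4, -1,0,19.3,0,0,0,4, -1,0,19.3,0,0,0,4, -1,0,19.3,0,0,0,4]'; python3 -c "
from h import *
go(.56,-.36,.0535)"
```

```text
t: 9.62
tcp_pos: [0.5489, -0.1688, 0.1902]
tool_rot: [-0.0, 0.707, -0.707, -0.0]
force: [0.7, 0.0, -1.7]
finger_gap: 0.572
t: 10.37
tcp_pos: [0.5587, -0.3591, 0.1897]
tool_rot: [-0.0, 0.708, -0.706, -0.001]
force: [-0.5, 0.5, -2.5]
finger_gap: 0.581
shift cm [-0.15 13.62  0.12] rot [ 0.002 -0.001  0.001] | t 10.37 tcp [ 558.7 -359.1  189.7] gap 0.581 F [-0.5  0.5 -2.5]
```

```bash
python3 -m handwheel '[0,2,0,0,0,0,4, 0,5,0,0,0,0,4, 0,8,0,0,0,0,4, 0,10.5,0,0,0,0,4, 0,12.5,0,0,0,0,4, 0,13.4,0,0,0,0,4, 0,13.7,0,0,0,0,4, 0,13.7,0,0,0,0,4, 0,13.7,0,0,0,0,4]' ;  python3 -m handwheel '[0,0.2,0,0,0,0,4, 0,0.4,0,0,0,0,4, 0,0.4,0,0,0,0,4]';python3 -m handwheel '[0,0.1,0,0,0,0,4, 0,0.2,0,0,0,0,4, 0,0.2,0,0,0,0,4]'
```

```text
t: 11.12
tcp_pos: [0.5604, -0.3597, 0.0546]
tool_rot: [-0.0, -0.707, 0.708, -0.001]
force: [-0.4, 0.0, -1.7]
finger_gap: 0.576
t: 11.37
tcp_pos: [0.5597, -0.36, 0.0501]
tool_rot: [-0.0, -0.707, 0.707, -0.0]
force: [-0.9, 0.4, -2.2]
finger_gap: 0.576
t: 11.62
tcp_pos: [0.5596, -0.36, 0.0477]
tool_rot: [-0.0, -0.707, 0.707, -0.0]
force: [-0.5, -0.7, 0.3]
finger_gap: 0.579
```

```bash
python3 -m handwheel '[0,0.05,0,0,0,0,4, 0,0.05,0,0,0,0,5.5, 0,0.05,0,0,0,0,7, 0,0.05,0,0,0,0,8, 0,0.05,0,0,0,0,8.5, 0,0.05,0,0,0,0,8.5]'; python3 -m handwheel '[0,-1,0,0,0,0,8.5, 0,-3,0,0,0,0,8.5, 0,-6,0,0,0,0,8.5, 0,-9,0,0,0,0,8.5, 1,-12.5,-1,0,0,0,8.5, 2,-14,-4,0,0,0,8.5, 4,-15,-7.5,0,0,0,8.5, 6,-15,-11,0,0,0,8.5, 8,-15,-14.5,0,0,0,8.5, 10,-15,-18,0,0,0,8.5]' ; python3 -m handwheel '[1,0,-3.5,0,0,0,4, 2,0,-7,0,0,0,4, 2,0,-11,0,0,0,4, 3,0,-15,0,0,0,4, 3,0,-18,0,0,0,4, 3,0,-19.5,0,0,0,4, 3,0,-19.5,0,0,0,4, 3,0,-19.5,0,0,0,4]'
cat >> h.py <<'E'
def coaster(s,c,z=.064):
    b=blobs(cmask(s,c),15)
    if not b: return None
    m=np.any([x[2] for x in b[:3] if x[0]>30],axis=0) if len(b)>1 else b[0][2]
    v,u=np.nonzero(m); return m.sum(),rect(cast(s,np.c_[u,v],z)[:,:2])
E
python3 -c "
from h import *
for n in('side','top'):
    s=load(n,tag='d'); W=cloud(s); m=(W[...,2]>.05)&(W[...,2]<.08)&(W[...,1]<-.29)&(W[...,1]>-.42)&(W[...,0]>.37)&(W[...,0]<.65)
    for a,c,b in blobs(m,40):
        print(n,a,c,cv2.minEnclosingCircle((W[b][:,:2]*1000).astype(np.float32)),np.nanmax(W[b][:,2]))
    for c in RNG: print(c,coaster(s,c))
go(.43,.014,.1)"
```

```text
t: 12.12
tcp_pos: [0.5595, -0.3598, 0.0467]
tool_rot: [0.0, 0.707, -0.707, -0.0]
force: [0.0, 0.8, 0.3]
finger_gap: 0.994
t: 12.95
tcp_pos: [0.4586, -0.1784, 0.198]
tool_rot: [-0.001, -0.707, 0.707, -0.0]
force: [0.1, -0.1, 0.4]
finger_gap: 0.996
t: 13.62
tcp_pos: [0.4298, 0.0158, 0.1975]
tool_rot: [0.0, -0.707, 0.707, -0.001]
force: [-0.4, -1.4, 0.1]
finger_gap: 0.468
side 163 [333.99386503 125.50920245] ((561.09619140625, -359.53460693359375), 28.695871353149414) 0.07265340127163962
side 57 [361.05263158 127.68421053] ((470.8128356933594, -360.3741760253906), 26.612552642822266) 0.07046605642825698
blue (np.int64(520), (array([533.3,  15.3]), np.float64(3.5), array([89.8, 52.1])))
green (np.int64(21), (array([ 565. , -115.3]), np.float64(81.8), array([40.9,  6.4])))
yellow (np.int64(728), (array([522.3, 132.7]), np.float64(8.9), array([92.4, 56.7])))
top 210 [443.17619048 290.18571429] ((458.6160583496094, -361.8121032714844), 25.779157638549805) 0.07061919679358719
top 201 [440.24378109 245.6318408 ] ((556.9991455078125, -359.3273620605469), 25.777496337890625) 0.06979503488885326
blue (np.int64(1209), (array([529.8,  13.9]), np.float64(2.5), array([98.6, 62. ])))
green (np.int64(1211), (array([ 520.7, -110.8]), np.float64(-7.0), array([98.4, 62.3])))
yellow None
shift cm [0.03 9.72 0.04] rot [-0.001 -0.001 -0.001] | t 13.72 tcp [430.2  14.5 197.2] gap 0.471 F [0.6 0.5 0.2]
```

View pics/d_top.png

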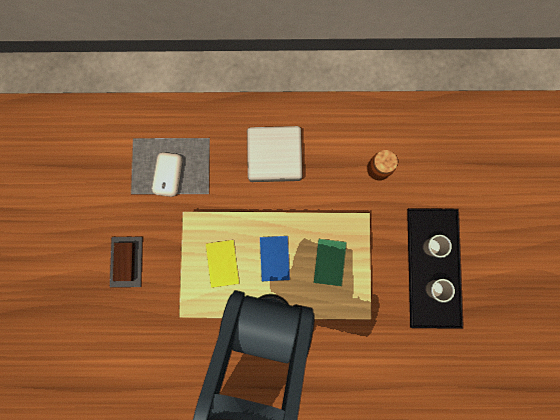

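View pics/d_side.png

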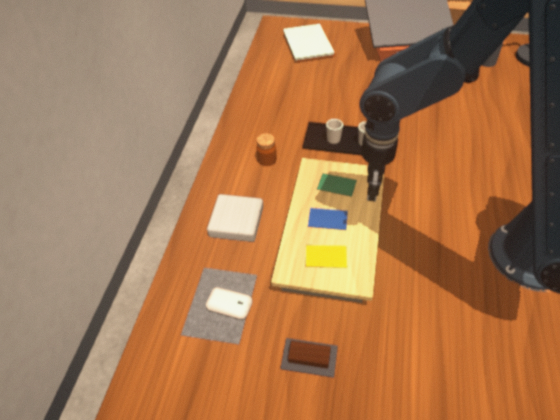

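Both cups upright in the tray. Blue near end is at x≈0.481; lower the fingers behind it and feel for the board.

```bash
python3 -m handwheel '[-0.5,2,0,0,0,0,4, -1,5,0,0,0,0,4, -1,8,0,0,0,0,4, -1,10,0,0,0,0,4, -1,11.2,0,0,0,0,4, -1,11.4,0,0,0,0,4, -1,11.4,0,0,0,0,4, -1,11.4,0,0,0,0,4]';python3 -m handwheel '[0,0.15,0,0,0,0,4, 0,0.3,0,0,0,0,4, 0,0.3,0,0,0,0,4]';python3 -m handwheel '[0,0.1,0,0,0,0,4, 0,0.2,0,0,0,0,4, 0,0.2,0,0,0,0,4]'
```

```text
t: 14.38
tcp_pos: [0.4402, 0.0144, 0.0832]
tool_rot: [-0.001, -0.707, 0.707, 0.0]
force: [0.3, -0.6, 0.4]
finger_gap: 0.472
t: 14.63
tcp_pos: [0.44, 0.0151, 0.0804]
tool_rot: [-0.001, -0.707, 0.707, -0.0]
force: [-1.4, -0.3, -0.2]
finger_gap: 0.471
t: 14.88
tcp_pos: [0.4396, 0.0153, 0.0779]
tool_rot: [-0.0, -0.707, 0.707, -0.0]
force: [0.2, -0.4, 1.0]
finger_gap: 0.47
```

```bash
python3 -m handwheel '[0,0.1,0,0,0,0,4, 0,0.2,0,0,0,0,4, 0,0.2,0,0,0,0,4]';python3 -m handwheel '[0,0.1,0,0,0,0,4, 0,0.2,0,0,0,0,4, 0,0.2,0,0,0,0,4]'
```

```text
t: 15.13
tcp_pos: [0.4395, 0.0153, 0.0756]
tool_rot: [-0.0, 0.707, -0.707, -0.0]
force: [0.1, 0.2, 0.1]
finger_gap: 0.467
t: 15.38
tcp_pos: [0.4395, 0.0153, 0.0755]
tool_rot: [-0.0, -0.707, 0.707, -0.0]
force: [-2.4, 0.6, 19.8]
finger_gap: 0.469
```

```bash
python3 -m handwheel '[0,-0.3,0,0,0,0,4, 0,-0.3,0,0,0,0,4]'; python3 -m handwheel '[-1,0,0,0,0,0,4, -2,0,0,0,0,0,4, -3,0,0,0,0,0,4, -3.7,0,0,0,0,0,4, -4.4,0,0,0,0,0,4, -5.1,0,0,0,0,0,4, -5.8,0,0,0,0,0,4, -6.4,0,0,0,0,0,4, -7,0,0,0,0,0,4, -7,0,0,0,0,0,4]'; python3 -c "
from h import *
for n in('side','top'):
    s=load(n,tag='e'); print(n,coaster(s,'blue'))
go(.566,.0145,.0768)"
```

```text
t: 15.55
tcp_pos: [0.4399, 0.0152, 0.0774]
tool_rot: [-0.0, -0.707, 0.707, -0.0]
force: [0.0, 0.2, -0.7]
finger_gap: 0.468
t: 16.38
tcp_pos: [0.5115, 0.015, 0.0769]
tool_rot: [-0.001, -0.707, 0.707, -0.001]
force: [0.7, -0.1, -0.1]
finger_gap: 0.47
side (np.int64(239), (array([580.8,  17.6]), np.float64(0.0), array([76.7, 43.6])))
top (np.int64(744), (array([585.3,  12.2]), np.float64(-0.2), array([65.9, 59.3])))
shift cm [-5.63 -0.    0.07] rot [ 0. -0. -0.] | t 16.48 tcp [509.7  15.2  76.8] gap 0.47 F [-0.   0.4  0.2]
```

View pics/e_side.png

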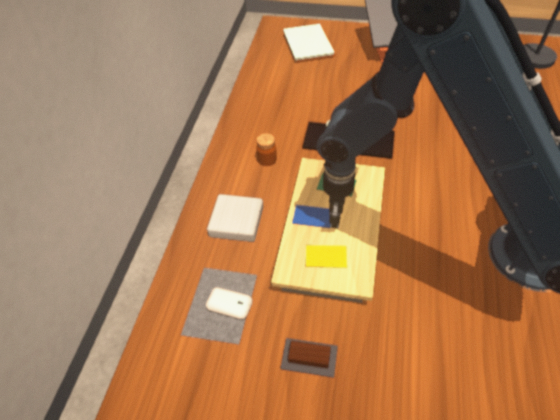

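Blue slides and has squared up; far end ≈0.619, so 58 mm more.

```bash
python3 -m handwheel '[-0.6,0,0,0,0,0,4, -1.3,0,0,0,0,0,4, -2,0,0,0,0,0,4, -2.7,0,0,0,0,0,4, -3.4,0,0,0,0,0,4, -4.1,0,0,0,0,0,4, -4.8,0,0,0,0,0,4, -5.4,0,0,0,0,0,4, -5.8,0,0,0,0,0,4, -5.8,0,0,0,0,0,4]'; python3 -c "
from h import *
for n in('side','top'):
    s=load(n,tag='f'); print(n,coaster(s,'blue'))
go(.566,.0145,.0768)"
```

```text
t: 17.32
tcp_pos: [0.569, 0.0151, 0.0769]
tool_rot: [-0.001, -0.707, 0.707, -0.001]
force: [-0.7, 0.8, -0.3]
finger_gap: 0.465
side (np.int64(306), (array([638.8,  18.4]), np.float64(-1.2), array([78.2, 46. ])))
top (np.int64(482), (array([654. ,  11.1]), np.float64(89.8), array([61.9, 43.9])))
shift cm [ 0.16 -0.01  0.08] rot [ 0. -0. -0.] | t 17.42 tcp [567.6  15.3  76.7] gap 0.471 F [-0.6 -0.  -0.2]
```

View pics/f_side.png

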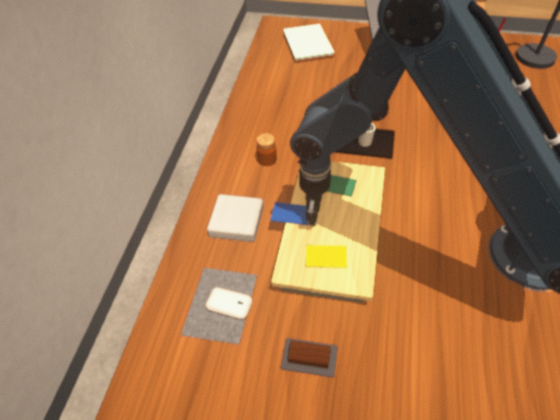

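Blue overhangs ≈39 mm (side view: sticks out at (285,213)). Back off, rise, go round over the overhang.

```bash
python3 -m handwheel '[0.8,0,0,0,0,0,4, 1.5,-1,0,0,0,0,4, 1.5,-3,0,0,0,0,6, 1,-5.5,0,0,0,0,8.5, -1,-7.3,0,0,0,0,8.5, -4,-7.5,0,0,0,0,8.5, -7,-7.5,0,0,0,0,8.5, -8.9,-7.5,0,0,0,0,8.5, -8.9,-7.5,0,0,0,0,8.5, -8.9,-7.5,0,0,0,0,8.5]'; python3 -c "
from h import *
for n in('side','top'):
    s=load(n,tag='g'); print(n,coaster(s,'blue'))
go(.657,.015,.066)"
```

```text
t: 18.25
tcp_pos: [0.6557, 0.0152, 0.152]
tool_rot: [-0.0, 0.707, -0.707, -0.0]
force: [-0.6, -0.2, -0.4]
finger_gap: 0.999
side (np.int64(424), (array([631.3,  12.4]), np.float64(2.1), array([87.2, 56. ])))
top (np.int64(473), (array([630. ,  12.4]), np.float64(83.5), array([61.1, 55.5])))
shift cm [-0.31  8.55  0.05] rot [ 0.    -0.     0.003] | t 18.35 tcp [654.2  15.5 151.5] gap 0.999 F [ 0.7 -0.5  0. ]
```

View pics/g_side.png

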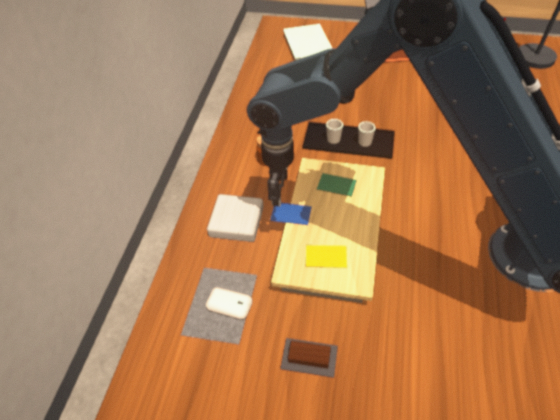

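View pics/g_top.png

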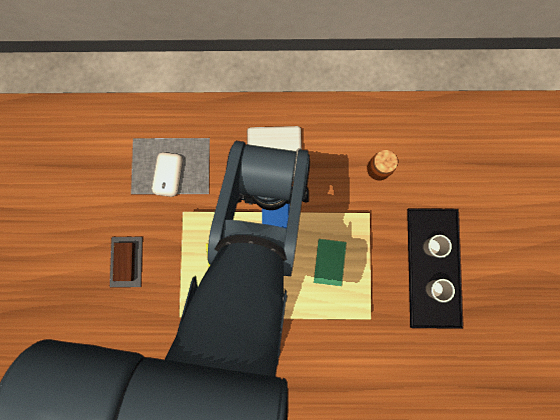

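```bash
python3 -m handwheel '[-0.3,1,0.1,0,0,0,8.5, -0.3,3,0.1,0,0,0,8.5, -0.3,5,0.1,0,0,0,8.5, -0.3,6.5,0.1,0,0,0,8.5, -0.3,7.7,0.1,0,0,0,8.5, -0.3,8.3,0.1,0,0,0,8.5, -0.3,8.6,0.1,0,0,0,8.5, -0.3,8.6,0.1,0,0,0,8.5]'; python3 -c "
from h import *
s=load('side',tag='i')
cv2.imwrite('pics/i_crop.png',cv2.resize(s['frame'][150:280,200:360,::-1],None,fx=5,fy=5,interpolation=cv2.INTER_CUBIC))
go(.657,.015,.066)"
```

```text
t: 19.02
tcp_pos: [0.6591, 0.0142, 0.0652]
tool_rot: [-0.0, 0.707, -0.707, -0.0]
force: [0.1, -0.4, -0.3]
finger_gap: 0.996
shift cm [ 0.27 -0.   -0.08] rot [-0. -0. -0.] | t 19.07 tcp [659.7  14.2  66. ] gap 0.993 F [ 0.9 -0.1  0.5]
```

View pics/i_crop.png

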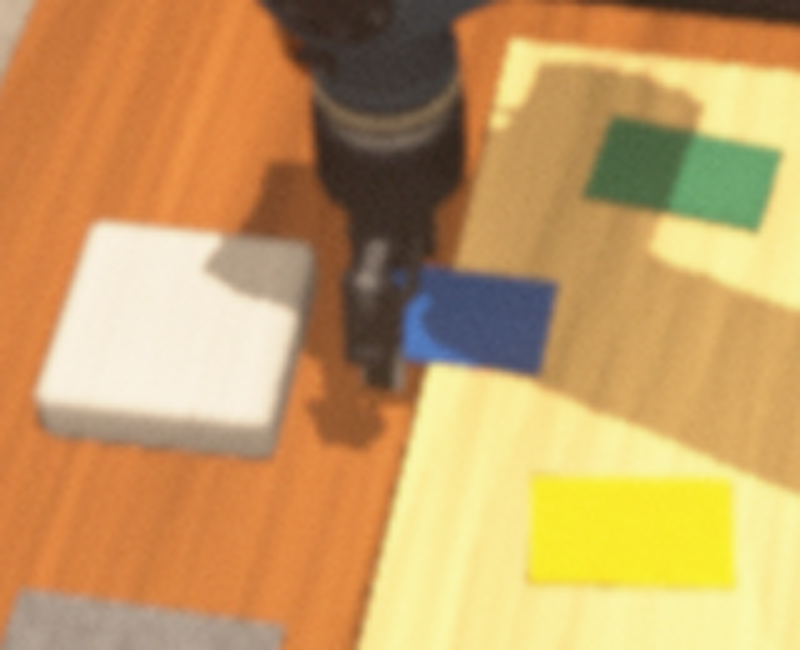

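The finger stands beyond the board edge beside the overhang. Close.

```bash
python3 -m handwheel '[0.1,0,0,0,0,0,7.5, 0.1,0,0,0,0,0,6.8, 0.1,0,0,0,0,0,6, 0.1,0,0,0,0,0,5.5, 0.1,0,0,0,0,0,5.5, 0.1,0,0,0,0,0,5.5]' 40; python3 -c "
from h import *
s=load('side',tag='j')
cv2.imwrite('pics/j_crop.png',cv2.resize(s['frame'][150:280,200:360,::-1],None,fx=5,fy=5,interpolation=cv2.INTER_CUBIC))
print(coaster(s,'blue'))
go(.657,.015,.066)"
```

```text
t: 19.57
tcp_pos: [0.6592, 0.014, 0.067]
tool_rot: [-0.001, -0.707, 0.707, -0.001]
force: [-0.7, -0.5, 5.9]
finger_gap: 0.737
(np.int64(68), (array([645.2,  25.4]), np.float64(-55.7), array([47.4, 21.2])))
shift cm [ 0.22  0.1  -0.1 ] rot [-0.    -0.    -0.002] | t 19.62 tcp [659.2  14.   67. ] gap 0.734 F [-0.6 -0.5  7.5]
```

View pics/j_crop.png

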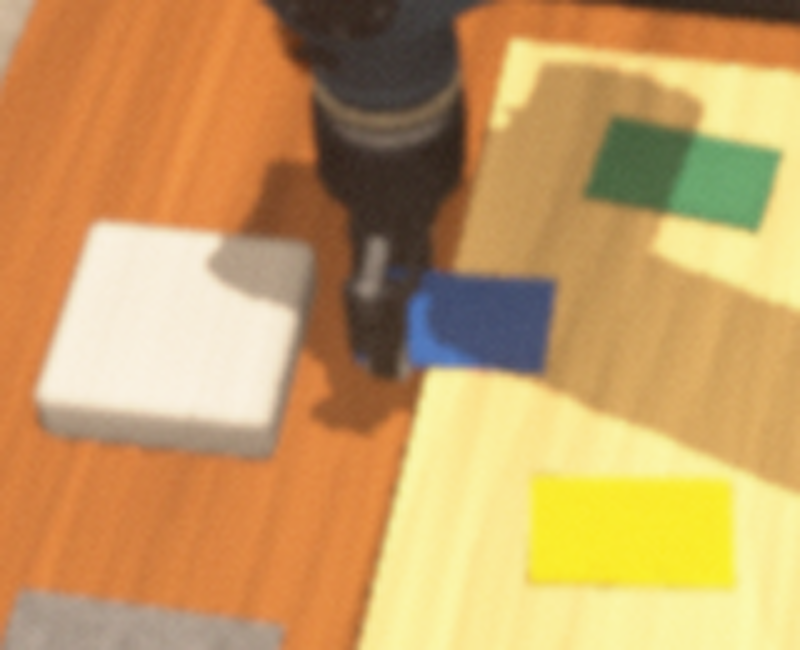

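Gripped. Lift and check.

```bash
python3 -m handwheel '[0,-0.3,0,0,0,0,5.5, 0,-1,0,0,0,0,5.5, 0,-2.5,0,0,0,0,5.5, 0,-4.5,0,0,0,0,5.5, 0,-6.5,0,0,0,0,5.5, 0,-8,0,0,0,0,5.5, 0,-9,0,0,0,0,5.5, 0,-9,0,0,0,0,5.5, 0,-9,0,0,0,0,5.5]'; python3 -c "
from h import *
s=load('side',tag='k')
cv2.imwrite('pics/k_crop.png',cv2.resize(s['frame'][110:240,200:360,::-1],None,fx=5,fy=5,interpolation=cv2.INTER_CUBIC))
W=cloud(s);m=cmask(s,'blue')
for a,c,b in blobs(m,20): 
  p=W[b]; p=p[~np.isnan(p).any(1)]; print(a,c,p.min(0).round(3),p.max(0).round(3),np.linalg.lstsq(np.c_[p[:,:2],np.ones(len(p))],p[:,2],rcond=None)[0].round(3))
go(.657,.015,.066)"
```

```text
t: 20.37
tcp_pos: [0.6585, 0.0143, 0.156]
tool_rot: [0.0, 0.707, -0.707, 0.0]
force: [0.3, 0.8, -1.0]
finger_gap: 0.732
392 [295.05612245 193.09183673] [ 0.583 -0.016  0.146] [0.655 0.045 0.157] [-0.005  0.015  0.155]
shift cm [ 0.07  8.91 -0.06] rot [ 0.    -0.     0.001] | t 20.42 tcp [657.9  14.3 155.1] gap 0.725 F [-0.5 -0.6 -1.3]
```

View pics/k_crop.png

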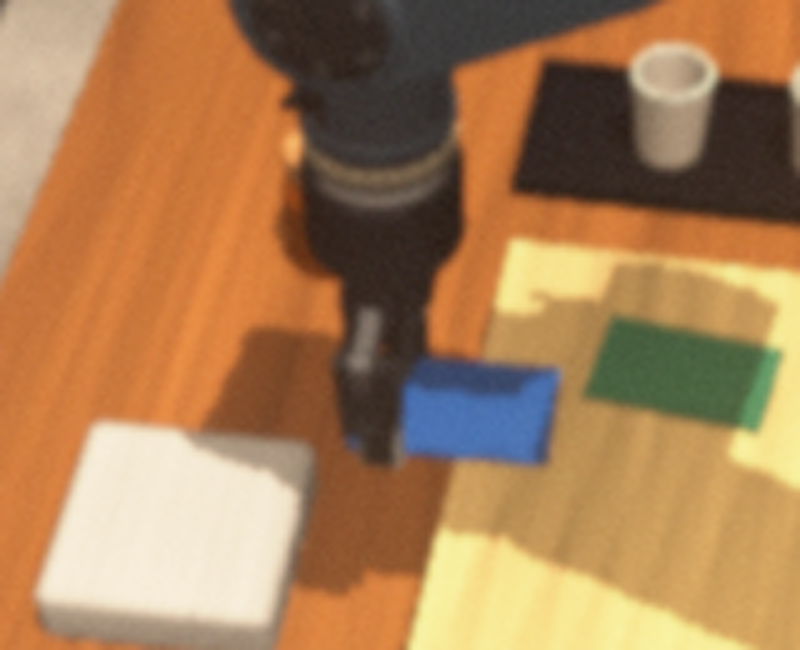

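Blue is level in the jaws, centre ≈29 mm behind the TCP. Carry to the stand.

```bash
python3 -m handwheel '[0.3,0,-1,0,0,0,5.5, 1,0,-3.5,0,0,0,5.5, 2,0,-7,0,0,0,5.5, 3,0,-10.5,0,0,0,5.5, 4,0,-14,0,0,0,5.5, 5,0,-17.5,0,0,0,5.5, 6,0,-21,0,0,0,5.5, 7,0,-24.5,0,0,0,5.5, 8,0,-28,0,0,0,5.5, 9,0,-31,0,0,0,5.5]'; python3 -m handwheel '[0.7,0,-2.5,0,0,0,5.5, 1.3,1,-4,0,0,0,5.5, 1.4,3,-4.6,0,0,0,5.5, 1.4,5,-4.6,0,0,0,5.5, 1.4,7,-4.6,0,0,0,5.5, 1.4,8,-4.6,0,0,0,5.5, 1.4,8,-4.6,0,0,0,5.5, 1.4,8,-4.6,0,0,0,5.5]'; python3 -c "
from h import *
for n in('side','top'):
  s=load(n,tag='l')
  m=cmask(s,'blue')
  for a,c,b in blobs(m,20)[:2]: 
    v,u=np.nonzero(b); print(n,a,rect(cast(s,np.c_[u,v],.073)[:,:2]),np.nanmedian(cloud(s)[b][:,2]))
go(.5545,.3705,.039)"
```

```text
t: 21.25
tcp_pos: [0.5664, 0.3269, 0.1544]
tool_rot: [0.001, -0.707, 0.707, 0.001]
force: [-0.8, -0.7, -1.0]
finger_gap: 0.731
t: 21.92
tcp_pos: [0.554, 0.3697, 0.0746]
tool_rot: [0.001, -0.707, 0.707, 0.001]
force: [-0.1, -0.2, 0.2]
finger_gap: 0.73
side 847 (array([510.8, 370.9]), np.float64(2.1), array([69.5, 61.4])) 0.07106905904746166
top 789 (array([506.5, 367.5]), np.float64(4.0), array([67.6, 63.5])) 0.07123030391922285
shift cm [ 0.1   3.76 -0.02] rot [ 0.001 -0.001 -0.002] | t 22.02 tcp [555.5 370.3  76.6] gap 0.732 F [ 0.  -0.8 -0. ]
```

View pics/l_side.png

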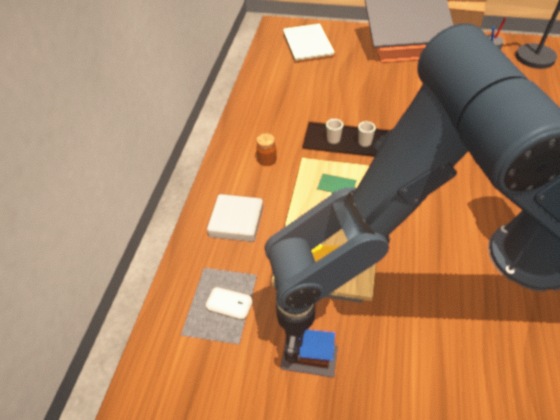

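View pics/l_top.png

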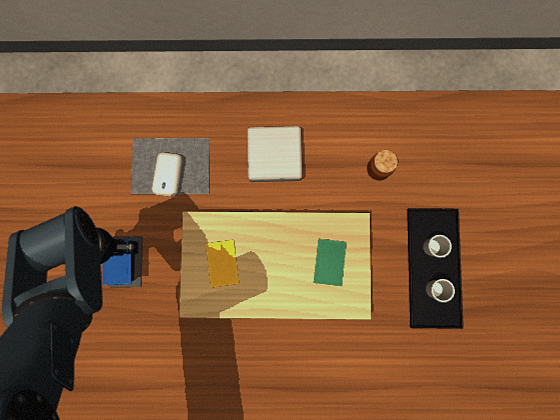

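Coaster centre ≈(0.5245, 0.370) over the stand; lower it.

```bash
python3 -m handwheel '[0,0.7,0,0,0,0,5.5, 0,1.7,0,0,0,0,5.5, 0,2.6,0,0,0,0,5.5, 0,3.2,0,0,0,0,5.5, 0,3.5,0,0,0,0,5.5, 0,3.5,0,0,0,0,5.5, 0,3.5,0,0,0,0,5.5]';  python3 -m handwheel '[0,0.1,0,0,0,0,5.5, 0,0.2,0,0,0,0,5.5, 0,0.2,0,0,0,0,5.5]'
```

```text
t: 22.6
tcp_pos: [0.5545, 0.3702, 0.0404]
tool_rot: [0.0, -0.707, 0.707, 0.0]
force: [1.2, -0.7, -0.5]
finger_gap: 0.733
t: 22.85
tcp_pos: [0.5548, 0.3703, 0.039]
tool_rot: [0.0, 0.707, -0.707, 0.0]
force: [0.4, -0.1, -0.9]
finger_gap: 0.731
```

```bash
python3 -m handwheel '[0,0.1,0,0,0,0,5.5, 0,0.15,0,0,0,0,5.5, 0,0.15,0,0,0,0,5.5]';  python3 -m handwheel '[0,0.1,0,0,0,0,5.5, 0,0.1,0,0,0,0,5.5]'
```

```text
t: 23.1
tcp_pos: [0.5549, 0.3703, 0.0379]
tool_rot: [0.0, 0.707, -0.707, 0.0]
force: [0.2, -0.1, 2.1]
finger_gap: 0.731
t: 23.27
tcp_pos: [0.5549, 0.3704, 0.0378]
tool_rot: [0.0, 0.707, -0.707, 0.0]
force: [-1.2, 0.4, 7.6]
finger_gap: 0.727
```

```bash
python3 -m handwheel '[0,-0.05,0,0,0,0,7, 0,-0.05,0,0,0,0,8, 0,-0.05,0,0,0,0,8.5, 0,-0.05,0,0,0,0,8.5]';  python3 -m handwheel '[0,-0.7,0,0,0,0,8.5, 0,-2,0,0,0,0,8.5, 0,-5,0,0,0,0,8.5, 0,-8.5,0,0,0,0,8.5, 1,-11,3,0,0,0,8.5, 2,-13,6,0,0,0,8.5, 3,-13,9.5,0,0,0,8.5, 4,-13,13,0,0,0,8.5, 5,-13,16.5,0,0,0,8.5, 6,-13,20,0,0,0,8.5]'; python3 -m handwheel '[1,0,3.5,0,0,0,4, 2,0,7,0,0,0,4, 3,0,10.5,0,0,0,4, 4,0,14,0,0,0,4, 5,0,17.5,0,0,0,4, 5.5,0,21,0,0,0,4, 5.5,0,24,0,0,0,4, 5.5,0,26.5,0,0,0,4, 5.5,0,28,0,0,0,4, 5.5,0,28,0,0,0,4]'; python3 -c "
from h import *
for n in('side','top'):
  s=load(n,tag='m')
  print(n,coaster(s,'blue',.034),coaster(s,'green'),coaster(s,'yellow'))
  m=blobs(cmask(s,'blue'))[0][2]; print(np.nanmedian(cloud(s)[m][:,2]))
go(.43,-.109,.1)"
```

```text
t: 23.6
tcp_pos: [0.5546, 0.3702, 0.0365]
tool_rot: [0.0, -0.707, 0.707, 0.0]
force: [0.2, -0.6, -0.6]
finger_gap: 0.999
t: 24.43
tcp_pos: [0.4943, 0.169, 0.1685]
tool_rot: [0.001, 0.707, -0.707, 0.001]
force: [0.8, -1.4, -0.0]
finger_gap: 0.994
t: 25.27
tcp_pos: [0.441, -0.1133, 0.1681]
tool_rot: [-0.003, -0.706, 0.708, 0.0]
force: [1.1, 0.2, -0.0]
finger_gap: 0.466
side (np.int64(1166), (array([526.1, 371.3]), np.float64(2.4), array([97.8, 60.7]))) None (np.int64(731), (array([522.3, 132.7]), np.float64(8.9), array([92.5, 56.7])))
0.033876672190249084
top (np.int64(1159), (array([522.8, 368.9]), np.float64(2.0), array([99.4, 61. ]))) (np.int64(1093), (array([ 520.8, -110.8]), np.float64(-6.8), array([98.2, 62.1]))) None
0.03287353627982843
shift cm [ 0.97  6.76 -0.11] rot [-0.    -0.002 -0.001] | t 25.37 tcp [ 439.7 -110.1  167.6] gap 0.468 F [-0.6  0.5 -0.2]
```

View pics/m_side.png

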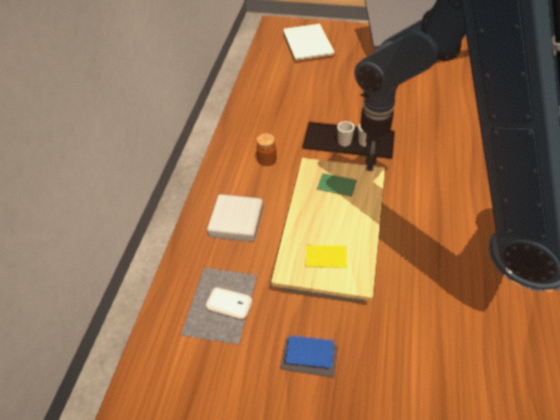

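View pics/m_top.png

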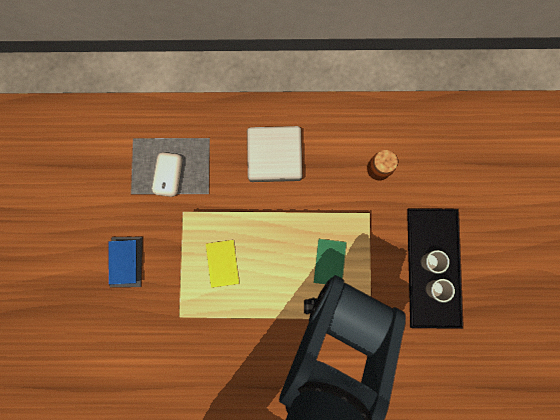

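Blue lies flat on the stand at (524.5, 370), within 1 mm and 2°. One cup in the tray has been knocked to (436,261) in the top view, still inside; I'll check it. Now green.

```bash
python3 -m handwheel '[0.1,1.5,-0.2,0,0,0,4, 0.1,4,-0.2,0,0,0,4, 0.1,6.5,-0.2,0,0,0,4, 0.1,8,-0.2,0,0,0,4, 0.1,8.8,-0.2,0,0,0,4, 0.1,9,-0.2,0,0,0,4, 0.1,9,-0.2,0,0,0,4]'; python3 -m handwheel '[0,0,0,0,0,0,4, 0,0,0,0,0,0,4]'; python3 -c "
from h import *
s=load('top',tag='n')
W=cloud(s); m=(W[...,2]>.05)&(W[...,2]<.08)&(W[...,1]<-.29)&(W[...,1]>-.42)&(W[...,0]>.37)&(W[...,0]<.65)
for a,c,b in blobs(m,40):
        print(a,c,cv2.minEnclosingCircle((W[b][:,:2]*1000).astype(np.float32)),np.nanmax(W[b][:,2]))
cv2.imwrite('pics/n_crop.png',cv2.resize(s['frame'][190:340,300:480,::-1],None,fx=4,fy=4,interpolation=cv2.INTER_CUBIC))
go(.438,-.107,.077)"
```

```text
t: 25.95
tcp_pos: [0.4385, -0.1069, 0.0768]
tool_rot: [-0.001, 0.707, -0.707, 0.0]
force: [0.4, -0.4, -0.0]
finger_gap: 0.467
t: 26.12
tcp_pos: [0.4392, -0.1078, 0.0777]
tool_rot: [-0.001, -0.707, 0.707, -0.001]
force: [1.2, 0.2, -0.2]
finger_gap: 0.465
214 [443.08411215 290.23831776] ((459.07659912109375, -361.7211608886719), 26.469358444213867) 0.07162525388284492
198 [438.02020202 261.06565657] ((521.7164916992188, -353.0031433105469), 25.728046417236328) 0.07016959014386126
shift cm [ 0.11  0.08 -0.09] rot [-0.001  0.    -0.002] | t 26.17 tcp [ 439.1 -107.9   77.8] gap 0.47 F [-1.1 -0.5  0.1]
```

View pics/n_crop.png

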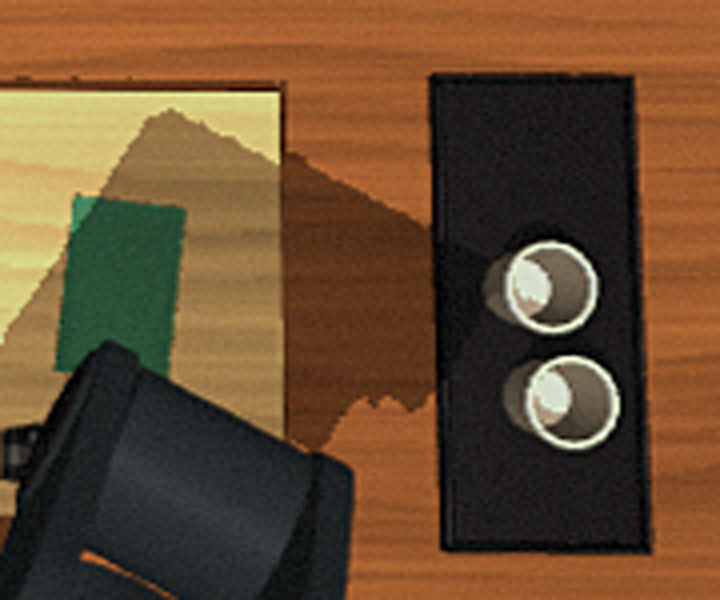

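The cup was knocked to (521.7,-353), upright and inside the tray: leave it. Push green.

```bash
python3 -m handwheel '[-1,0.05,0,0,0,0,4, -2,0.06,0,0,0,0,4, -2.7,0.06,0,0,0,0,4, -3.3,0.06,0,0,0,0,4, -3.9,0.06,0,0,0,0,4, -4.5,0.06,0,0,0,0,4, -5.1,0.06,0,0,0,0,4, -5.8,0.06,0,0,0,0,4, -6.5,0.06,0,0,0,0,4, -6.5,0.06,0,0,0,0,4]'; python3 -c "
from h import *
for n in('side','top'):
  s=load(n,tag='o'); print(n,coaster(s,'green'))
cv2.imwrite('pics/o_crop.png',cv2.resize(s['frame'][190:340,250:430,::-1],None,fx=4,fy=4,interpolation=cv2.INTER_CUBIC))
go(.568,-.107,.077)"
```

```text
t: 27.0
tcp_pos: [0.5058, -0.1082, 0.0763]
tool_rot: [-0.001, -0.707, 0.708, -0.001]
force: [0.6, 0.8, -0.1]
finger_gap: 0.466
side None
top (np.int64(554), (array([ 582.8, -104.5]), np.float64(89.9), array([61.4, 61.3])))
shift cm [-6.41 -0.09 -0.08] rot [-0.  0. -0.] | t 27.1 tcp [ 503.9 -107.8   76.1] gap 0.467 F [-0.3  0.2  0.1]
```

View pics/o_crop.png

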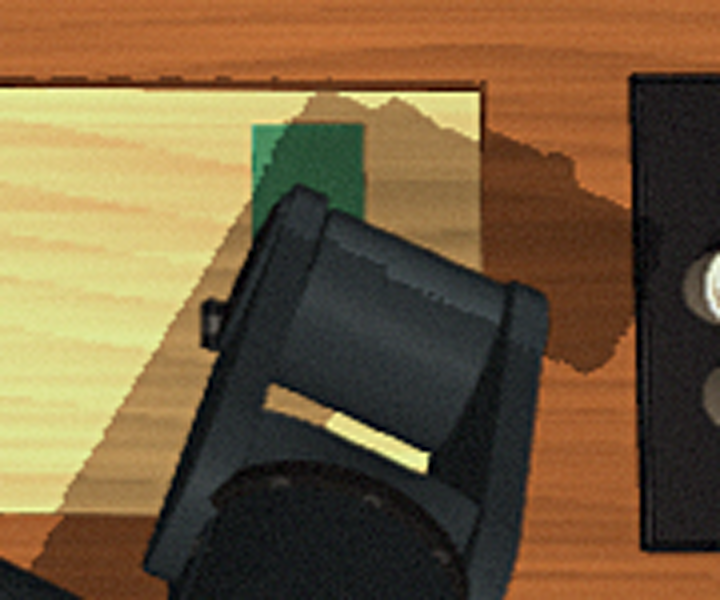

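```bash
python3 -m handwheel '[-0.7,0,0,0,0,0,4, -1.4,0,0,0,0,0,4, -2.1,0,0,0,0,0,4, -2.8,0,0,0,0,0,4, -3.6,0,0,0,0,0,4, -4.4,0,0,0,0,0,4, -5.2,0,0,0,0,0,4, -5.9,0,0,0,0,0,4, -6.4,0,0,0,0,0,4, -6.4,0,0,0,0,0,4]';python3 -m handwheel '[0.8,0,0,0,0,0,4, 1.5,-1,0,0,0,0,4, 1.5,-3,0,0,0,0,6, 1.5,-5.5,0,0,0,0,8.5, 1.5,-7.5,0,0,0,0,8.5, 1.5,-7.5,0,0,0,0,8.5]'; python3 -c "
from h import *
for n in('side','top'):
  s=load(n,tag='p'); print(n,coaster(s,'green'))
go(.6575,-.103,.15)"
```

```text
t: 27.93
tcp_pos: [0.5692, -0.108, 0.0763]
tool_rot: [-0.001, -0.707, 0.707, -0.001]
force: [-0.7, -0.1, 0.2]
finger_gap: 0.463
t: 28.43
tcp_pos: [0.5535, -0.1085, 0.1556]
tool_rot: [-0.002, -0.706, 0.708, -0.002]
force: [0.5, -0.6, -0.8]
finger_gap: 0.987
side (np.int64(299), (array([ 641.3, -104.4]), np.float64(1.9), array([70.2, 51.1])))
top (np.int64(396), (array([ 646.7, -105.6]), np.float64(-0.6), array([62.4, 61.8])))
shift cm [-10.57   0.25  -0.49] rot [-0.001 -0.001 -0.001] | t 28.53 tcp [ 551.8 -107.8  152.4] gap 0.994 F [-0.2 -0.  -0.1]
```

View pics/p_side.png

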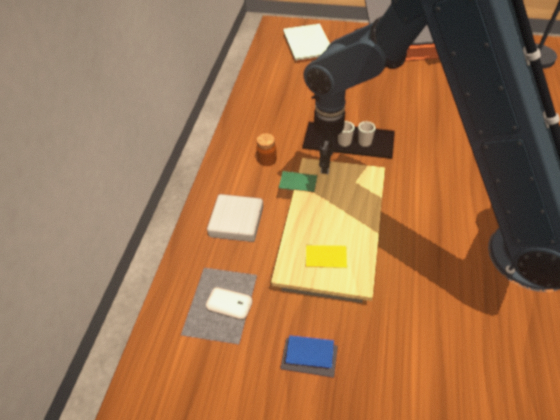

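View pics/p_top.png

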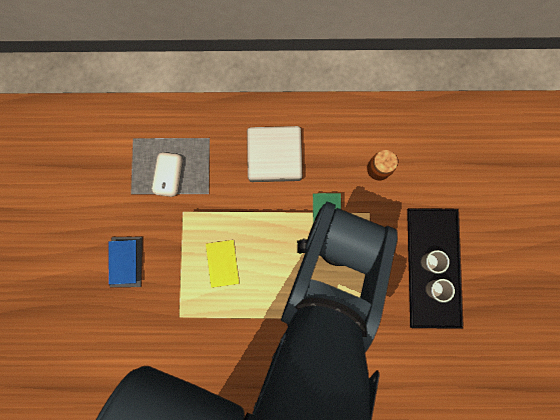

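```bash
python3 -m handwheel '[-1.5,0,-0.1,0,0,0,8.5, -4.5,0,-0.3,0,0,0,8.5, -7.5,0,-0.4,0,0,0,8.5, -9.7,0,-0.4,0,0,0,8.5, -10.5,0,-0.4,0,0,0,8.5, -10.5,0,-0.4,0,0,0,8.5, -10.5,0,-0.4,0,0,0,8.5]'; python3 -c "
from h import *
for n in('side','top'):
  s=load(n,tag='q'); print(n,coaster(s,'green'))
go(.6575,-.104,.066)"
```

```text
t: 29.12
tcp_pos: [0.6555, -0.1034, 0.1497]
tool_rot: [-0.002, 0.708, -0.707, -0.002]
force: [-0.5, 0.4, 0.1]
finger_gap: 0.994
side (np.int64(152), (array([ 647.7, -100.1]), np.float64(8.9), array([50. , 42.1])))
top (np.int64(281), (array([ 636.6, -105.4]), np.float64(72.2), array([68.1, 25.6])))
shift cm [-0.26  8.43  0.06] rot [ 0.001 -0.001  0.004] | t 29.22 tcp [ 655.2 -103.5  150.3] gap 0.998 F [-0.1 -0.3 -0.4]
```

```bash
python3 -m handwheel '[-0.2,1,0.1,0,0,0,8.5, -0.2,3,0.1,0,0,0,8.5, -0.2,5,0.1,0,0,0,8.5, -0.2,6.5,0.1,0,0,0,8.5, -0.2,7.7,0.1,0,0,0,8.5, -0.2,8.3,0.1,0,0,0,8.5, -0.2,8.4,0.1,0,0,0,8.5, -0.2,8.4,0.1,0,0,0,8.5]'; python3 -m handwheel '[0,0,0,0,0,0,7.5, 0,0,0,0,0,0,6.8, 0,0,0,0,0,0,6, 0,0,0,0,0,0,5.5, 0,0,0,0,0,0,5.5, 0,0,0,0,0,0,5.5]' 40; python3 -c "
from h import *
s=load('side',tag='r')
cv2.imwrite('pics/r_crop.png',cv2.resize(s['frame'][110:240,200:360,::-1],None,fx=5,fy=5,interpolation=cv2.INTER_CUBIC))
go(.657,-.104,.066)"
```

```text
t: 29.88
tcp_pos: [0.6594, -0.1048, 0.067]
tool_rot: [-0.0, 0.707, -0.707, -0.0]
force: [0.2, -0.3, -1.0]
finger_gap: 0.994
t: 30.38
tcp_pos: [0.6603, -0.1051, 0.0684]
tool_rot: [-0.001, -0.707, 0.707, -0.001]
force: [-0.1, -0.5, 6.0]
finger_gap: 0.73
shift cm [ 0.33  0.24 -0.11] rot [-0.001 -0.    -0.002] | t 30.43 tcp [ 660.3 -105.    68.4] gap 0.729 F [ 0.3 -0.2  5.7]
```

View pics/r_crop.png

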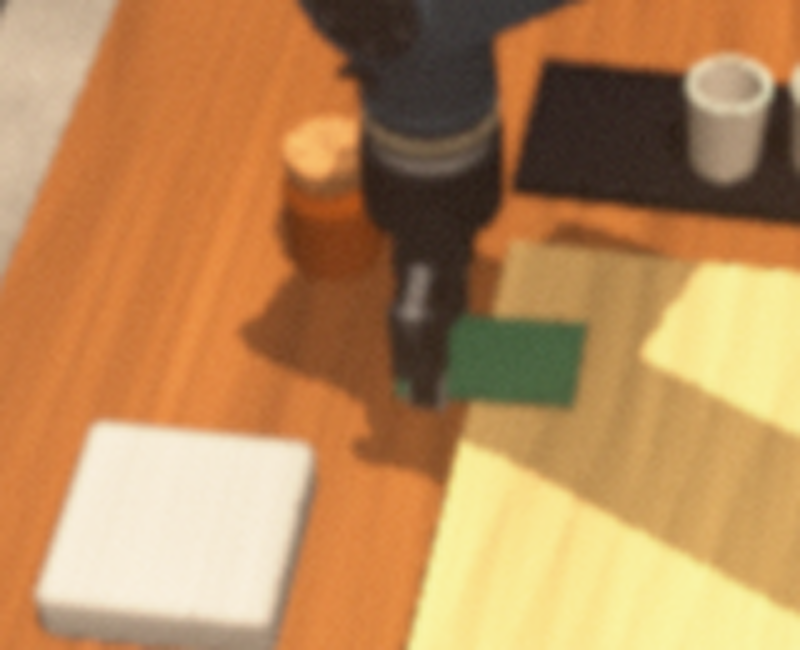

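Gripped; lift and carry.

```bash
python3 -m handwheel '[0,-0.3,0,0,0,0,5.5, 0,-1,0,0,0,0,5.5, 0,-2.5,0,0,0,0,5.5, 0,-4.5,0,0,0,0,5.5, 0,-6.5,0,0,0,0,5.5, 0,-8,0,0,0,0,5.5, 0,-9,0,0,0,0,5.5, 0,-9,0,0,0,0,5.5, 0,-9,0,0,0,0,5.5]'; python3 -c "
from h import *
s=load('side',tag='s')
cv2.imwrite('pics/s_crop.png',cv2.resize(s['frame'][90:220,220:380,::-1],None,fx=5,fy=5,interpolation=cv2.INTER_CUBIC))
go(.555,.370,.157)"
```

```text
t: 31.18
tcp_pos: [0.6594, -0.1047, 0.1574]
tool_rot: [-0.0, -0.707, 0.707, -0.0]
force: [-0.0, -0.2, -0.8]
finger_gap: 0.727
shift cm [ 1.040e+01 -1.000e-02 -4.745e+01] rot [ 0.001 -0.     0.001] | t 31.23 tcp [ 658.9 -104.5  156.5] gap 0.728 F [ 0.4  0.1 -0.8]
```

View pics/s_crop.png

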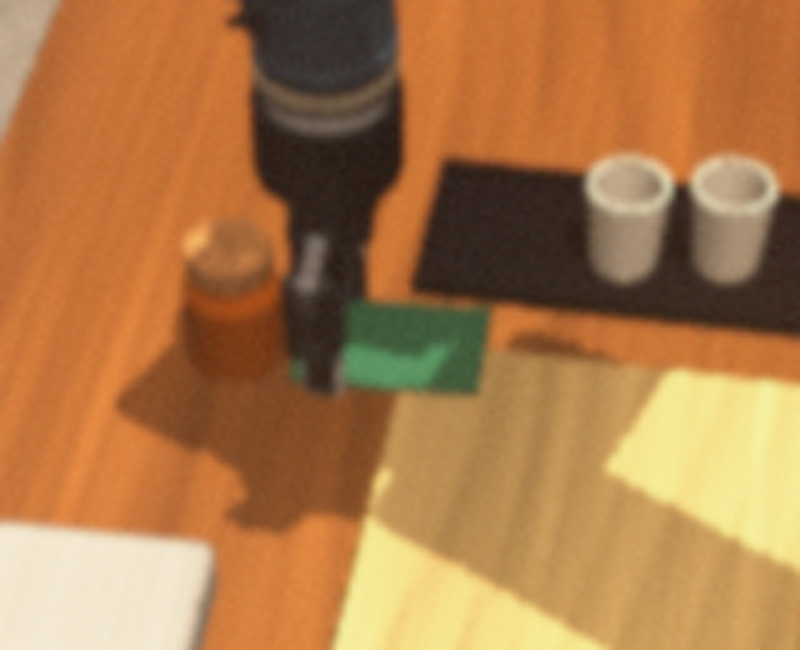

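```bash
python3 -m handwheel '[0.2,0,-1,0,0,0,5.5, 0.8,0,-3.5,0,0,0,5.5, 1.5,0,-7,0,0,0,5.5, 2.2,0,-10.5,0,0,0,5.5, 3,0,-14,0,0,0,5.5, 3.7,0,-17.5,0,0,0,5.5, 4.5,0,-21,0,0,0,5.5, 5.3,0,-24.5,0,0,0,5.5, 6,0,-28,0,0,0,5.5, 7,0,-31.5,0,0,0,5.5]'; python3 -c "
from h import *
go(.555,.370,.08)"
```

```text
t: 32.07
tcp_pos: [0.5882, 0.2124, 0.1559]
tool_rot: [0.001, -0.707, 0.707, 0.001]
force: [2.2, -0.4, 0.1]
finger_gap: 0.726
shift cm [  3.3    7.6  -15.76] rot [-0.    -0.     0.002] | t 32.07 tcp [588.2 212.4 155.9] gap 0.726 F [ 2.2 -0.4  0.1]
```

```bash
python3 -m handwheel '[1,0,-3.5,0,0,0,5.5, 2,0,-7,0,0,0,5.5, 2.8,0,-10.5,0,0,0,5.5, 3.2,1,-13.5,0,0,0,5.5, 3.3,3,-15.5,0,0,0,5.5, 3.3,5,-15.8,0,0,0,5.5, 3.3,6.8,-15.8,0,0,0,5.5, 3.3,7.6,-15.8,0,0,0,5.5, 3.3,7.6,-15.8,0,0,0,5.5, 3.3,7.6,-15.8,0,0,0,5.5]'; python3 -c "
from h import *
for n in('side','top'):
  s=load(n,tag='t')
  h=hsv(s); m=(h[...,0]>45)&(h[...,0]<95)&(h[...,1]>60)
  for a,c,b in blobs(m,60)[:2]: 
    v,u=np.nonzero(b); z=np.nanmedian(cloud(s)[b][:,2]);print(n,a,c,rect(cast(s,np.c_[u,v],z)[:,:2]),z)
  cv2.imwrite(f'pics/t_{n}c.png',cv2.resize(s['frame'][{'side':(slice(270,400),slice(220,380)),'top':(slice(200,330),slice(60,220))}[n]][...,::-1],None,fx=4,fy=4,interpolation=cv2.INTER_CUBIC))
go(.555,.370,.046)"
```

```text
t: 32.9
tcp_pos: [0.5559, 0.368, 0.0804]
tool_rot: [0.001, -0.707, 0.707, 0.001]
force: [0.3, 0.4, 0.1]
finger_gap: 0.725
side 921 [315.90879479 343.68729642] (array([513.6, 369.4]), np.float64(2.0), array([73.1, 63.7])) 0.0757609075154177
top 843 [116.43297746 268.75326216] (array([509.3, 367.5]), np.float64(-0.1), array([68.7, 65. ])) 0.0760640769886937
shift cm [ 0.24  3.61 -0.17] rot [ 0.001 -0.001 -0.001] | t 33.0 tcp [557.3 368.2  82.1] gap 0.728 F [ 0.   0.3 -0.8]
```

View pics/t_sidec.png

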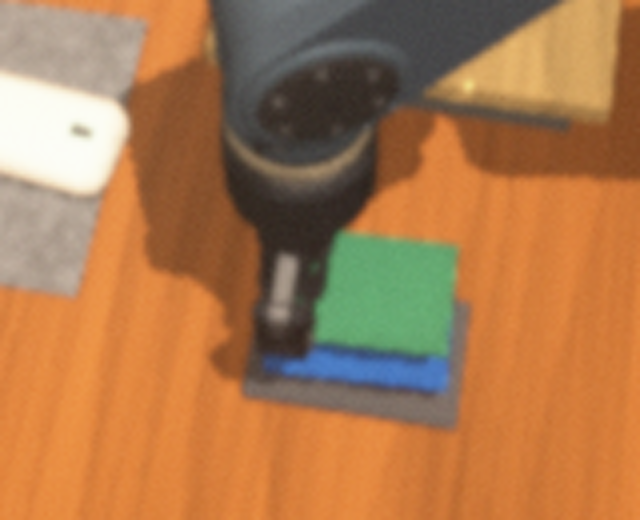

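View pics/t_topc.png

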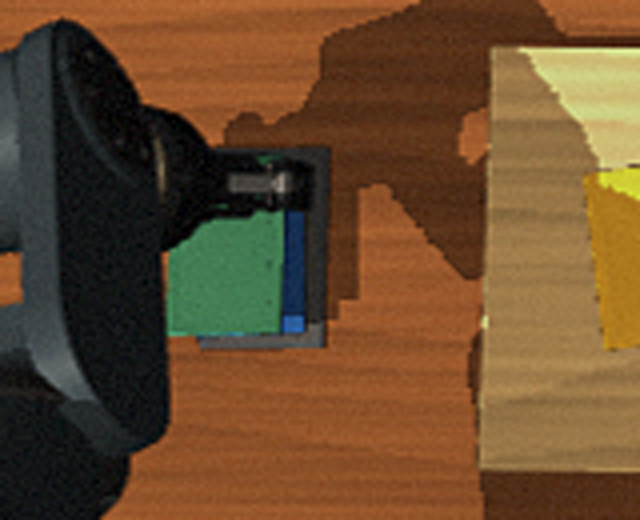

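Green centre ≈30.5 mm behind the TCP; level. Lower onto blue, then in small steps till contact (expected TCP ≈42 mm).

```bash
python3 -m handwheel '[0.1,0.7,-0.2,0,0,0,5.5, 0.1,1.7,-0.2,0,0,0,5.5, 0.1,2.6,-0.2,0,0,0,5.5, 0.1,3.2,-0.2,0,0,0,5.5, 0.1,3.4,-0.2,0,0,0,5.5, 0.1,3.4,-0.2,0,0,0,5.5, 0.1,3.4,-0.2,0,0,0,5.5]'; python3 -m handwheel '[0,0.15,0,0,0,0,5.5, 0,0.2,0,0,0,0,5.5, 0,0.2,0,0,0,0,5.5]'
```

```text
t: 33.58
tcp_pos: [0.5557, 0.3702, 0.0469]
tool_rot: [-0.0, -0.707, 0.707, 0.0]
force: [-0.4, 0.3, -0.8]
finger_gap: 0.734
t: 33.83
tcp_pos: [0.556, 0.3704, 0.0457]
tool_rot: [0.0, 0.707, -0.707, 0.0]
force: [0.0, 0.5, -0.4]
finger_gap: 0.727
```

```bash
python3 -m handwheel '[0,0.1,0,0,0,0,5.5, 0,0.2,0,0,0,0,5.5, 0,0.2,0,0,0,0,5.5]'; python3 -m handwheel '[0,0.1,0,0,0,0,5.5, 0,0.1,0,0,0,0,5.5]'
```

```text
t: 34.08
tcp_pos: [0.5561, 0.3705, 0.0453]
tool_rot: [0.0, 0.707, -0.707, 0.0]
force: [-2.1, -0.8, 8.4]
finger_gap: 0.73
t: 34.25
tcp_pos: [0.5562, 0.3705, 0.0451]
tool_rot: [0.001, 0.707, -0.707, 0.001]
force: [-2.7, -2.6, 12.9]
finger_gap: 0.731
```

Contact came ~3 mm early (fingertips probably on blue's edge). Ease off and release.

```bash
python3 -m handwheel '[0,-0.2,0,0,0,0,5.5, 0,-0.25,0,0,0,0,5.5]'; python3 -m handwheel '[0,0,0,0,0,0,7, 0,0,0,0,0,0,8, 0,0,0,0,0,0,8.5, 0,0,0,0,0,0,8.5]';  python3 -m handwheel '[0,-0.7,0,0,0,0,8.5, 0,-2,0,0,0,0,8.5, 0,-5,0,0,0,0,8.5, 0,-8.5,0,0,0,0,8.5, 1,-11,2,0,0,0,8.5, 2.5,-12,5,0,0,0,8.5, 4.5,-12,8.5,0,0,0,6, 6.5,-12,12,0,0,0,4, 9,-12,15.5,0,0,0,4, 11,-12,18.5,0,0,0,4]'; python3 -m handwheel '[0.5,0,2,0,0,0,4, 1,0,3.5,0,0,0,4, 1,0,4,0,0,0,4, 1,0,4,0,0,0,4]'; python3 -c "
from h import *
for n in('side','top'):
  s=load(n,tag='u')
  print(n,coaster(s,'blue',.034),coaster(s,'yellow'))
  h=hsv(s); m=(h[...,0]>45)&(h[...,0]<95)&(h[...,1]>60)
  for a,c,b in blobs(m,60)[:2]: 
    v,u=np.nonzero(b); p=cloud(s)[b]; p=p[~np.isnan(p).any(1)]; print(a,c,rect(cast(s,np.c_[u,v],.038)[:,:2]),np.median(p[:,2]),np.linalg.lstsq(np.c_[p[:,:2]-.5,np.ones(len(p))],p[:,2],rcond=None)[0].round(3))
  cv2.imwrite(f'pics/u_{n}c.png',cv2.resize(s['frame'][{'side':(slice(270,400),slice(220,380)),'top':(slice(200,330),slice(60,220))}[n]][...,::-1],None,fx=4,fy=4,interpolation=cv2.INTER_CUBIC))
go(.43,.133,.1)"
```

```text
t: 34.42
tcp_pos: [0.556, 0.3705, 0.0456]
tool_rot: [0.001, 0.707, -0.707, 0.0]
force: [0.2, 0.6, -0.4]
finger_gap: 0.733
t: 34.75
tcp_pos: [0.5555, 0.3702, 0.0443]
tool_rot: [0.0, -0.707, 0.707, 0.0]
force: [-0.8, 0.0, 0.4]
finger_gap: 0.995
t: 35.58
tcp_pos: [0.4442, 0.1838, 0.1661]
tool_rot: [0.0, 0.707, -0.707, 0.001]
force: [-0.7, -0.0, -0.1]
finger_gap: 0.477
t: 35.92
tcp_pos: [0.4363, 0.1445, 0.1658]
tool_rot: [0.002, 0.707, -0.707, -0.0]
force: [-0.1, -0.0, 0.1]
finger_gap: 0.471
side None (np.int64(537), (array([528.5, 133.5]), np.float64(9.2), array([80.3, 56.7])))
1248 [309.07291667 351.33733974] (array([527.1, 372.4]), np.float64(1.5), array([101.1,  63.3])) 0.03783087935484687 [-0.009 -0.003  0.037]
top None None
1191 [121.15365239 261.34089001] (array([523.2, 369.3]), np.float64(1.0), array([99.9, 63.6])) 0.03702840272502758 [ 0.003 -0.006  0.036]
shift cm [0.7  6.54 1.27] rot [ 0.001 -0.001 -0.002] | t 36.02 tcp [436.8 145.7 165.4] gap 0.466 F [ 0.3 -0.1  0.5]
```

View pics/u_sidec.png

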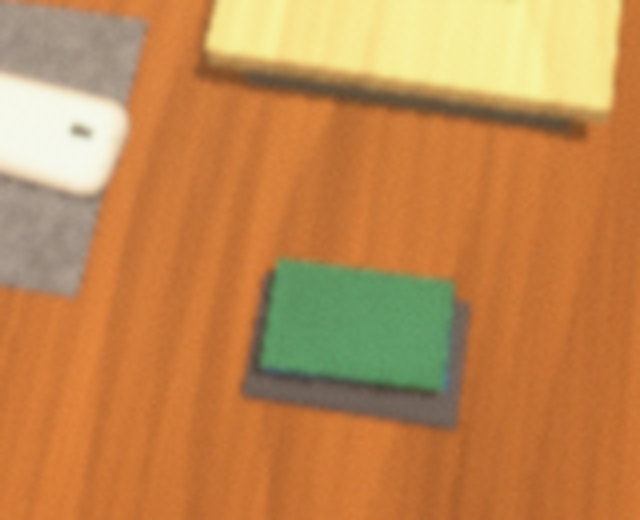

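View pics/u_top.png

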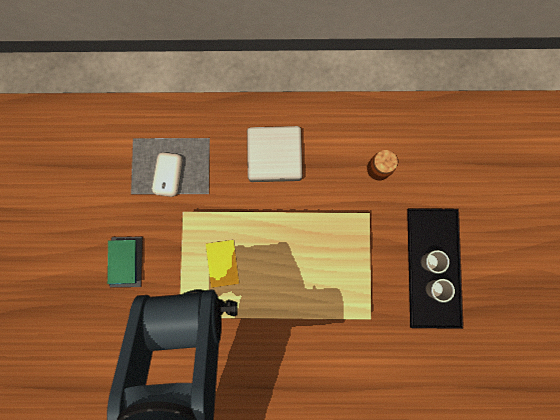

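Green lies flat on blue, centred within ~1 mm at the right height (37.5 mm). Now yellow.

```bash
sed -i 's/"yellow":((26,33),200,150)/"yellow":((26,36),165,120)/' h.py; python3 -c "
from h import *
print(coaster(dict(np.load('pics/top0.npz')),'yellow'),coaster(dict(np.load('pics/side0.npz')),'yellow'))
go(.436,.130,.0768)"
```

```text
(np.int64(1238), (array([518.4, 132. ]), np.float64(7.7), array([99.4, 63.2]))) (np.int64(827), (array([522.6, 133.2]), np.float64(7.1), array([98.4, 61.3])))
shift cm [0.1  8.86 1.57] rot [ 0.001 -0.001 -0.002] | t 36.02 tcp [436.8 145.7 165.4] gap 0.466 F [ 0.3 -0.1  0.5]
```

```bash
python3 -m handwheel '[0.1,1.5,1.5,0,0,0,4, 0.1,4,1.5,0,0,0,4, 0.1,6.5,1.5,0,0,0,4, 0.1,8,1.5,0,0,0,4, 0.1,8.7,1.5,0,0,0,4, 0.1,8.8,1.5,0,0,0,4, 0.1,8.8,1.5,0,0,0,4, 0.1,8.8,1.5,0,0,0,4]'; python3 -c "
from h import *
go(.436,.130,.0766)"
```

```text
t: 36.68
tcp_pos: [0.4353, 0.1309, 0.077]
tool_rot: [0.0, 0.707, -0.707, 0.001]
force: [0.4, 0.2, 0.1]
finger_gap: 0.469
shift cm [-0.07  0.04  0.09] rot [ 0.     0.001 -0.001] | t 36.68 tcp [435.3 130.9  77. ] gap 0.469 F [0.4 0.2 0.1]
```

```bash
python3 -m handwheel '[-1,0.05,0,0,0,0,4, -2,0.05,0,0,0,0,4, -2.8,0.05,0,0,0,0,4, -3.4,0.05,0,0,0,0,4, -4,0.05,0,0,0,0,4, -4.6,0.05,0,0,0,0,4, -5.2,0.05,0,0,0,0,4, -5.8,0.05,0,0,0,0,4, -6.5,0.05,0,0,0,0,4, -6.5,0.05,0,0,0,0,4]'; python3 -c "
from h import *
for n in('side','top'):
  s=load(n,tag='v'); print(n,coaster(s,'yellow'))
cv2.imwrite('pics/v_crop.png',cv2.resize(s['frame'][190:340,130:310,::-1],None,fx=4,fy=4,interpolation=cv2.INTER_CUBIC))
go(.568,.130,.077)"
```

```text
t: 37.52
tcp_pos: [0.5022, 0.1301, 0.0763]
tool_rot: [0.002, 0.707, -0.707, 0.001]
force: [-0.1, 0.5, -0.4]
finger_gap: 0.465
side (np.int64(391), (array([572.5, 127.8]), np.float64(-2.8), array([84.6, 59.9])))
top (np.int64(503), (array([578.8, 125.1]), np.float64(89.9), array([61.7, 61.4])))
shift cm [-6.78 -0.08  0.01] rot [-0.    -0.    -0.001] | t 37.62 tcp [500.2 130.2  76.1] gap 0.468 F [-0.1 -0.2  0.7]
```

View pics/v_crop.png

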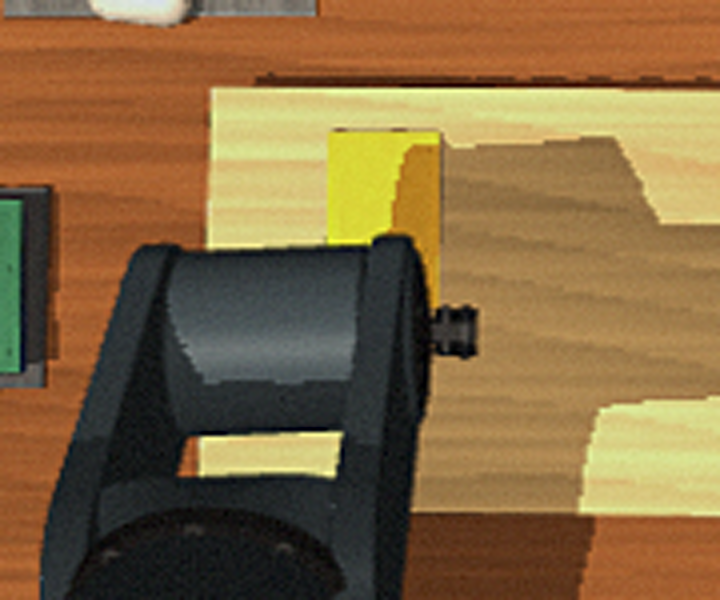

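```bash
python3 -m handwheel '[-0.8,0,0,0,0,0,4, -1.6,0,0,0,0,0,4, -2.4,0,0,0,0,0,4, -3.2,0,0,0,0,0,4, -4,0,0,0,0,0,4, -4.8,0,0,0,0,0,4, -5.5,0,0,0,0,0,4, -6.2,0,0,0,0,0,4, -6.75,0,0,0,0,0,4, -6.75,0,0,0,0,0,4]';python3 -m handwheel '[0.8,0,0,0,0,0,4, 1.5,-1,0,0,0,0,4, 1.5,-3,0,0,0,0,6, 1.5,-5.5,0,0,0,0,8.5, 1.5,-7.5,0,0,0,0,8.5, 1.5,-7.5,0,0,0,0,8.5]'; python3 -c "
from h import *
for n in('side','top'):
  s=load(n,tag='w'); print(n,coaster(s,'yellow'))
go(.6575,.1265,.15)"
```

```text
t: 38.45
tcp_pos: [0.569, 0.1301, 0.0764]
tool_rot: [0.001, 0.707, -0.707, 0.001]
force: [-1.0, 0.1, 0.6]
finger_gap: 0.468
t: 38.95
tcp_pos: [0.5531, 0.1306, 0.1557]
tool_rot: [0.002, 0.707, -0.707, 0.003]
force: [0.6, -0.5, 0.2]
finger_gap: 0.989
side (np.int64(522), (array([643.6, 127.8]), np.float64(-3.5), array([75.9, 59.3])))
top (np.int64(566), (array([644.8, 125.5]), np.float64(-2.3), array([65.2, 60.5])))
shift cm [-10.62   0.26   0.38] rot [ 0.     0.    -0.001] | t 39.05 tcp [551.3 130.3 152.5] gap 0.993 F [-1.1  0.7 -0.5]
```

View pics/w_top.png

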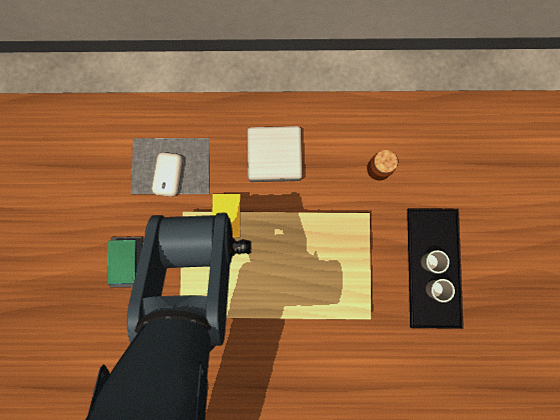

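Yellow overhangs ≈40 mm (end at (227,194)). Go over it and grasp.

```bash
python3 -m handwheel '[-1.5,0,0.1,0,0,0,8.5, -4.5,0,0.3,0,0,0,8.5, -7.5,0,0.4,0,0,0,8.5, -9.7,0,0.4,0,0,0,8.5, -10.6,0,0.4,0,0,0,8.5, -10.6,0,0.4,0,0,0,8.5, -10.6,0,0.4,0,0,0,8.5]'; python3 -c "
from h import *
for n in('side','top'):
  s=load(n,tag='x'); print(n,coaster(s,'yellow'))
go(.6575,.1265,.067)"
```

```text
t: 39.63
tcp_pos: [0.6559, 0.1262, 0.1497]
tool_rot: [0.002, -0.707, 0.707, 0.002]
force: [-0.7, 0.2, -0.8]
finger_gap: 0.995
side (np.int64(706), (array([627.3, 126.3]), np.float64(-0.5), array([90.6, 63.9])))
top (np.int64(272), (array([618.6, 103.4]), np.float64(0.5), array([78. , 18.2])))
shift cm [-0.23  8.33 -0.01] rot [-0.     0.     0.004] | t 39.73 tcp [655.5 126.4 150.3] gap 0.996 F [ 0.1 -0.1 -0.5]
```

```bash
python3 -m handwheel '[-0.1,1,0,0,0,0,8.5, -0.1,3,0,0,0,0,8.5, -0.1,5,0,0,0,0,8.5, -0.1,6.5,0,0,0,0,8.5, -0.1,7.7,0,0,0,0,8.5, -0.1,8.2,0,0,0,0,8.5, -0.1,8.3,0,0,0,0,8.5, -0.1,8.3,0,0,0,0,8.5]'; python3 -m handwheel '[0,0,0,0,0,0,7.5, 0,0,0,0,0,0,6.8, 0,0,0,0,0,0,6, 0,0,0,0,0,0,5.5, 0,0,0,0,0,0,5.5, 0,0,0,0,0,0,5.5]' 40; python3 -m handwheel '[0,-0.3,0,0,0,0,5.5, 0,-1,0,0,0,0,5.5, 0,-2.5,0,0,0,0,5.5, 0,-4.5,0,0,0,0,5.5, 0,-6.5,0,0,0,0,5.5, 0,-8,0,0,0,0,5.5, 0,-9,0,0,0,0,5.5, 0,-9,0,0,0,0,5.5, 0,-9,0,0,0,0,5.5]';python3 -c "
from h import *
s=load('side',tag='y')
cv2.imwrite('pics/y_crop.png',cv2.resize(s['frame'][150:280,200:360,::-1],None,fx=5,fy=5,interpolation=cv2.INTER_CUBIC))
go(.556,.3705,.158)"
```

```text
t: 40.4
tcp_pos: [0.6589, 0.1263, 0.0681]
tool_rot: [0.0, -0.707, 0.707, 0.0]
force: [0.5, -0.3, -0.2]
finger_gap: 0.993
t: 40.9
tcp_pos: [0.6599, 0.1262, 0.0695]
tool_rot: [0.001, 0.707, -0.707, 0.001]
force: [-0.5, -0.2, 5.8]
finger_gap: 0.725
t: 41.65
tcp_pos: [0.6589, 0.1262, 0.1584]
tool_rot: [0.0, 0.707, -0.707, 0.0]
force: [-1.3, 0.0, -0.8]
finger_gap: 0.728
shift cm [ 10.24  -0.04 -24.43] rot [-0.    -0.     0.002] | t 41.7 tcp [658.4 126.2 157.4] gap 0.726 F [-0.  -1.5 -1.7]
```

View pics/y_crop.png

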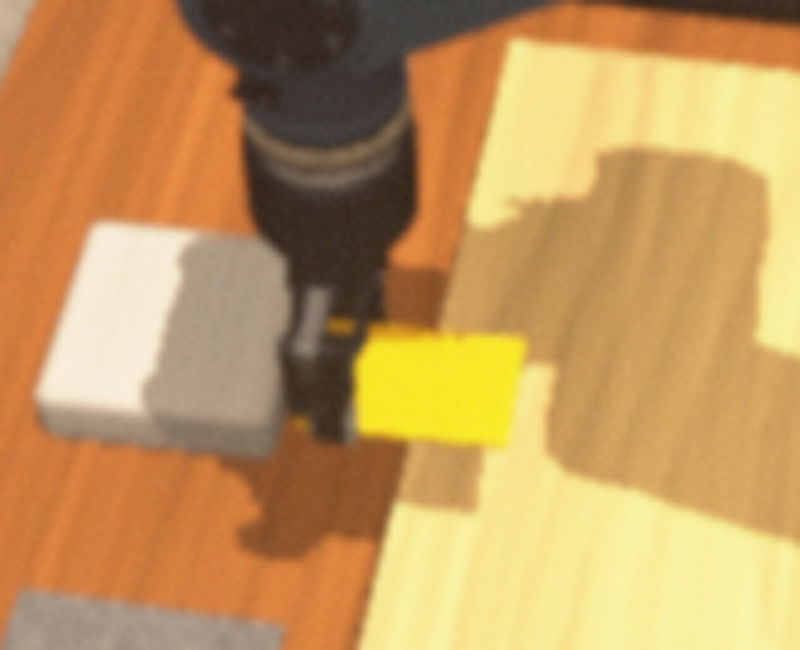

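Yellow is held level. Carry.

```bash
python3 -m handwheel '[0.5,0,-1.2,0,0,0,5.5, 1.5,0,-4,0,0,0,5.5, 3,0,-7.5,0,0,0,5.5, 4.5,0,-11,0,0,0,5.5, 6,0,-14.5,0,0,0,5.5, 7.5,0,-18,0,0,0,5.5, 9,0,-21,0,0,0,5.5, 10,0,-23.5,0,0,0,5.5, 10.2,0,-24.4,0,0,0,5.5, 10.2,0,-24.4,0,0,0,5.5]'; python3 -m handwheel '[0,1,0,0,0,0,5.5, 0,3,0,0,0,0,5.5, 0,5,0,0,0,0,5.5, 0,6.6,0,0,0,0,5.5, 0,7.3,0,0,0,0,5.5, 0,7.3,0,0,0,0,5.5, 0,7.3,0,0,0,0,5.5, 0,7.3,0,0,0,0,5.5]'; python3 -c "
from h import *
for n in('side','top'):
  s=load(n,tag='z')
  for a,c,b in blobs(cmask(s,'yellow')&(cloud(s)[...,1]>.3),60)[:1]: 
    v,u=np.nonzero(b); z=np.nanmedian(cloud(s)[b][:,2]);print(n,a,c,rect(cast(s,np.c_[u,v],z)[:,:2]),z)
go(.556,.3705,.052)"
```

```text
t: 42.53
tcp_pos: [0.5548, 0.3731, 0.1569]
tool_rot: [0.002, -0.707, 0.707, -0.001]
force: [0.4, -1.1, -0.9]
finger_gap: 0.732
t: 43.2
tcp_pos: [0.5582, 0.3698, 0.086]
tool_rot: [0.001, 0.707, -0.707, 0.0]
force: [0.1, -0.1, -0.3]
finger_gap: 0.729
side 907 [315.61080485 343.13891951] (array([514.5, 370.6]), np.float64(1.0), array([70.4, 65.7])) 0.0798148040686753
top 786 [115.17811705 268.36259542] (array([510.4, 369.2]), np.float64(-0.1), array([66.3, 62.5])) 0.07934833238935614
shift cm [ 0.23  3.45 -0.02] rot [ 0.001 -0.001 -0.002] | t 43.3 tcp [558.2 370.3  86.5] gap 0.728 F [ 0.8  0.3 -0.9]
```

View pics/z_side.png

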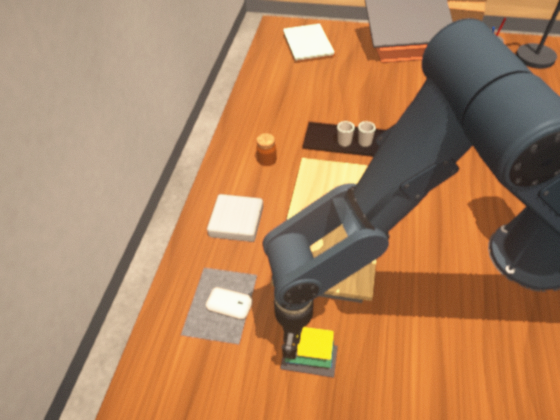

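```bash
python3 -m handwheel '[0.3,0.7,0,0,0,0,5.5, 0.3,1.7,0,0,0,0,5.5, 0.3,2.6,0,0,0,0,5.5, 0.3,3.2,0,0,0,0,5.5, 0.3,3.4,0,0,0,0,5.5, 0.3,3.4,0,0,0,0,5.5, 0.3,3.4,0,0,0,0,5.5]'; python3 -m handwheel '[0,0.1,0,0,0,0,5.5, 0,0.15,0,0,0,0,5.5, 0,0.15,0,0,0,0,5.5]'
```

```text
t: 43.88
tcp_pos: [0.5541, 0.3703, 0.0509]
tool_rot: [0.0, -0.707, 0.707, 0.0]
force: [-0.5, -0.6, -1.2]
finger_gap: 0.728
t: 44.13
tcp_pos: [0.5543, 0.3703, 0.0499]
tool_rot: [0.0, 0.707, -0.707, 0.0]
force: [-0.2, -0.1, -0.3]
finger_gap: 0.727
```

```bash
python3 -m handwheel '[0,0.1,0,0,0,0,5.5, 0,0.12,0,0,0,0,5.5, 0,0.12,0,0,0,0,5.5]'
```

```text
t: 44.38
tcp_pos: [0.5544, 0.3704, 0.0495]
tool_rot: [0.0, 0.707, -0.707, 0.0]
force: [-2.1, -0.2, 3.6]
finger_gap: 0.731
```

Contact. Release, rise, retreat.

```bash
python3 -m handwheel '[0,-0.05,0,0,0,0,7, 0,-0.05,0,0,0,0,8, 0,-0.05,0,0,0,0,8.5, 0,-0.05,0,0,0,0,8.5]';  python3 -m handwheel '[0,-0.7,0,0,0,0,8.5, 0,-2,0,0,0,0,8.5, 0,-5,0,0,0,0,8.5, 0,-8.5,0,0,0,0,8.5, 1,-11,2,0,0,0,8.5, 2.5,-13,5,0,0,0,8.5, 5,-14,8.5,0,0,0,8.5, 8,-14,12,0,0,0,8.5, 11,-14,15.5,0,0,0,8.5, 13,-14,18.5,0,0,0,8.5]'; python3 -m handwheel '[1,0,3.5,0,0,0,8.5, 1,0,7.5,0,0,0,8.5, 1,0,10.5,0,0,0,8.5, 1,0,13,0,0,0,8.5, 1,0,14,0,0,0,8.5, 1,0,14,0,0,0,8.5, 1,0,14,0,0,0,8.5]'; python3 -c "
from h import *
for n in('side','top'):
  s=load(n,tag='zz'); W=cloud(s)
  for a,c,b in blobs(cmask(s,'yellow')&(W[...,1]>.3),60)[:1]: 
    v,u=np.nonzero(b); p=W[b];p=p[~np.isnan(p).any(1)];z=np.median(p[:,2]);print(n,a,c,rect(cast(s,np.c_[u,v],.042)[:,:2]),z,np.linalg.lstsq(np.c_[p[:,:2]-.5,np.ones(len(p))],p[:,2],rcond=None)[0].round(3))
  m=(W[...,2]>.05)&(W[...,2]<.08)&(W[...,1]<-.29)&(W[...,1]>-.42)&(W[...,0]>.37)&(W[...,0]<.65)
  for a,c,b in blobs(m,40):
        print(a,c,cv2.minEnclosingCircle((W[b][:,:2]*1000).astype(np.float32)),np.nanmax(W[b][:,2]))
  if n=='side': cv2.imwrite(f'pics/zz_sidec.png',cv2.resize(s['frame'][270:400,220:380,::-1],None,fx=4,fy=4,interpolation=cv2.INTER_CUBIC))
go(.556,.3705,.052)"
```

```text
t: 44.72
tcp_pos: [0.554, 0.3702, 0.0487]
tool_rot: [0.0, -0.707, 0.707, 0.0]
force: [0.4, 0.1, 0.0]
finger_gap: 0.994
t: 45.55
tcp_pos: [0.4259, 0.189, 0.1906]
tool_rot: [0.001, 0.707, -0.707, 0.001]
force: [0.4, -1.7, -1.1]
finger_gap: 0.994
t: 46.13
tcp_pos: [0.4177, 0.0499, 0.1896]
tool_rot: [0.001, 0.707, -0.707, -0.0]
force: [-0.8, 1.0, -0.1]
finger_gap: 0.994
side 1202 [309.99667221 350.18635607] (array([526.1, 371.9]), np.float64(1.4), array([99.4, 62.8])) 0.041779538115496936 [0.003 0.    0.042]
159 [345.18867925 127.91194969] ((521.5977172851562, -352.6120910644531), 30.08242416381836) 0.07055399258655762
98 [363.18367347 129.5       ] ((469.3619384765625, -359.0023193359375), 29.096925735473633) 0.07198408980353883
top 1166 [120.5703259 261.8516295] (array([522.1, 369.5]), np.float64(2.1), array([99. , 62.6])) 0.04099574957559766 [-0.003 -0.006  0.04 ]
210 [443.17142857 290.25714286] ((458.39337158203125, -361.7155456542969), 25.968021392822266) 0.07095439610567526
199 [438.12060302 260.91457286] ((521.970458984375, -352.8609619140625), 25.899499893188477) 0.0703761655510723
shift cm [-13.88  13.75 -31.96] rot [ 0.     0.001 -0.   ] | t 46.23 tcp [417.3  50.8 189.3] gap 0.996 F [0.4 0.9 1. ]
```

View pics/zz_sidec.png

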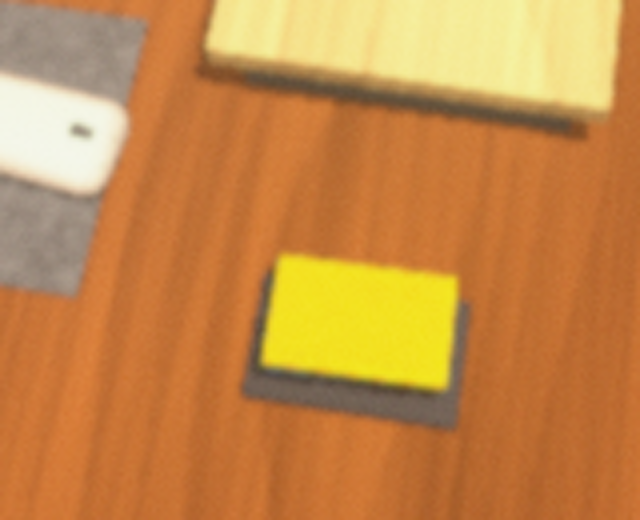

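View pics/zz_top.png

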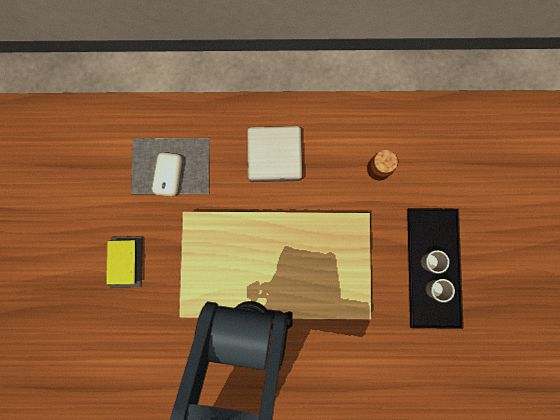

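View pics/zz_side.png

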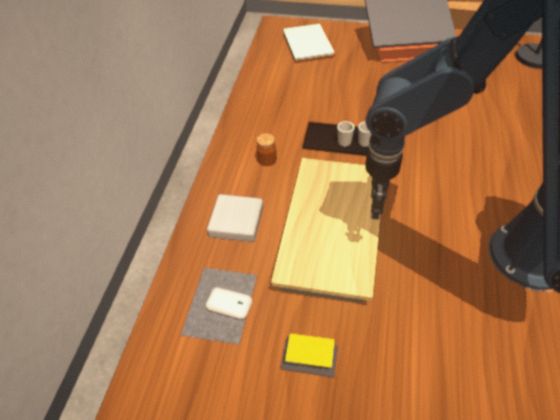

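The shelf is clear. The stack lies flat, with its top at 41.5 mm (42 expected), centred at about (524, 371). Both cups are upright in the tray, and the computer, mouse and jar sit at their first pixels. Handing in.

```bash
python3 -c "
from station import manip
print(manip.sign_off())"
```

```text
the job is handed in; nothing more can be done
None
```

The job is done and handed in at about 46 s. Two cups and all three coasters were present at the start, and the third cup was missing.

- **Cups:** Both stand upright in the tray, with rims about 70 mm above the desk in the depth pictures (67 mm expected). One was knocked about 35 mm aside after I had placed it. It stayed upright inside the tray, so I left it there.
- **Coasters:** I put them away in the order blue, green, yellow. Each was slid about 40 mm over the far edge, gripped by that end and laid on the stand. The top one lies flat at 41 to 42 mm high (42 mm expected), about 1.5 mm from the stand's centre and turned about 2°.
- **Bystanders:** In the last pictures the mini computer, the mouse and the jar look where they were at the start. I compared these by eye and did not measure them.

**Checks that disagreed:**
- The two cameras differ by 2 to 4 mm, so I used their mean.
- Green met resistance about 3 mm higher than I expected, probably fingertips touching blue's edge, so it dropped the last few millimetres. Afterwards it measured flat, centred and at the right height.

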